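# Take a shelf bracket off a barbed display hook

### The arm

A 6-joint arm with a two-finger parallel gripper is mounted at the origin on the work surface. World frame = base frame: x ahead of the robot, y to its left, z up, the work surface at z = 0. Lengths are in mm, angles in rad, forces in N, time in s.
With the tool pointing down it reaches from about 275 to 725 mm from the base axis. Payload 5.6 kg.
Tool frame: the origin (TCP) lies between the finger pads; the fingertips stand arm.tip_reach ahead of it and the grasp point (between the pads) lies 11 mm behind it (arm.tip_reach is the distance from the TCP to the fingertips, in mm); x points along the fingers, z is the direction in which the jaws open and shut, and the axes are right-handed (so a half turn about x gives the same grasp; the last joint's range is limited). The gripper opens to 85 mm and grips with 20 to 120 N. Pads are 22 mm wide; open, the fingers measure 114 mm over their backs; the gripper's body (76 mm by 85 mm) begins 54 mm behind the grasp point. The pads swing forward as they close: fully open they stand 13 mm farther back than shut.
Start: joints at [1.418, 0.255, 0.108, 0, -1.424, -0.285], TCP at [233.145, 498.133, 239.283] pointing down, gripper open.
Joint ranges: [-2.95, 2.95], [-1.21, 1.97], [-1.09, 1.5], [-2.87, 1.71], [-2.94, -0.07], [-3.05, 3.05]. Speed limits (rad/s): [2.57, 2.57, 3.14, 3.14, 3.14, 3.14].

### API

Orientations are given as a rotation vector (axis times angle).
In Python, from station import arm gives the robot as it stands.
- The arm moves only by the shell command python3 -m inch 'ROWS' [FORCE]. ROWS is JSON, a list of rows, each a list of 7 numbers: the shift along the tool's x, y, z in mm, then the turn, a rotation vector about the tool's x, y, z in degrees, then the opening, from 0 (shut) to 1 (fully open). A call has 1 to 20 rows; each row is the pose to reach, as a shift and turn from the pose commanded when the call began, along the tool's axes at that moment; what a row does not reach only later rows make up. A row lasts 1/10 s, in which the tool goes at most 50 mm and 8.59 degrees, less where a joint would pass 70% of its speed; a pose out of reach is approached as far as the arm can. A call with a gripper value outside its range is refused whole. The fingers move at their own pace and stop on an object; FORCE is the grip in N (left out, the last holds). Time passes only in rows, so rows that repeat a pose let the fingers close. It gives the time, the measured TCP pose, the force and the opening at its end, in the units of the state.
- arm.observe(): the state, without advancing time (a new reading comes with each control period).
- arm.grab_frame(name): name is "scene" or "side" or "wrist"; returns a dict with "frame" (420x560x3 uint8, red, green, blue), "K" (3x3 intrinsics, pixels), "view" (4x4, takes a point from world to camera coordinates). Camera axes: x right, y down, z forward; pixel columns grow to the right and rows downward; lengths in mm; the calibration is good to about 2 mm. A picture is of the moment at which its call begins. There is no depth.
- arm.finish_job(): hands the job in, once; it reports no verdict.
The state is a dict: "t": time; "qpos": joint angles; "joint_vel": joint speeds; "tau": joint torques, N m; "eef_pos": TCP position; "orientation": TCP orientation; "ft_force": force on the tool from outside, world axes, zero at the start; "torque": the same for the moment, N m; "width": finger opening in mm.
Only numpy, scipy, OpenCV 4.12 (cv2) and the standard library are available. Lean on these libraries where they do the work, as an engineer would, in place of code of your own. Each camera call takes 0.05 s, during which the arm holds its last target.

### The job

Take the shelf bracket off the barbed hook of the counter display stand: raise it, tilt it and work its eye back over the barb without forcing the soft wire, then stand the bracket upright on its arm, wholly on the cardboard packing sheet, and let go. Do not drop it, and leave the other goods where they are.

Things in the scene. Friction and masses are not known exactly. Their poses are not given: they have to be found in the camera images.
- bracket: Bare aluminium shelf bracket, 0.3 kg, L-shaped. Back plate 5 mm thick (x), 40 wide (y), 113 tall (z); at its foot a 20 mm wide (y), 30 mm tall (z 0 to 30) rectangular tube arm runs 120 mm along the bracket's -x. Origin: underside, below mid-thickness of the plate; z up as it hangs. It hangs with the top of its eye on the hook's bar, plate against the post, arm away from the post, 80 mm of air below.
- eye (a point): Centre of the eye, a rectangular window through the plate along x, 94.5 mm above the bracket's origin: 12 mm wide (y), 17 mm tall (z 86 to 103), 10 mm rim above. Axes as the bracket's. To come off, the plate is tilted 40 to 55 degrees, its foot swung away from the post, and drawn over the barb with the eye's lower edge kept lightly against the wire's outer (under) side.
- tube_end (a point): Middle of the free end face of the bracket's arm, at (-122.5, 0, 15) mm in the bracket's frame. The last 50 mm of the arm are the place to grip, by its two sides (20 mm apart, along y).
- hook: Hook of 6 mm round steel wire on the stand, fixed. Origin: on the bar's axis at the post's front face, 194.5 mm above the counter; x level, into the post; z up. In its plane y = 0 the bar runs from (x 0, z 0) to a bend nominally at (-50, +3) mm. The wire is soft: it bears at most 9 N from the bracket; more spoils it. The robot must not push on it (over 2 N).
- hook_bend (a point): Nominal bend, (-50, 0, +3) mm in the hook's frame, with its axes. Here the wire's end turns up, 32 mm long, away from the post, nominally 50 degrees above level, to (-71, 0, +27.5). Use has bent the wire: at the post up to 10 degrees to either side and 4 up or down (bend off by 8.5 and 3.5 mm), at the bend 14 degrees steeper or flatter. No reading tells: feel for it.
- barb (a point): Nominal inner end of the barb, (-58, 0, +26.5) mm in the hook's frame. The 4 mm thick barb runs from the wire's end back and inward (up and to the post) to here. Square to the wire's end, wire and barb are 14 mm thick: 3 mm outward (below) and 11 mm inward (above) from the wire's axis. An upright plate cannot pass it.
- stand: Display stand, fixed: steel foot plate 200 x 140 x 12 mm (x from -80 to +120, y, z from 0), origin on its underside, z up; a grey post 36 x 36 mm, 267 mm high, whose flat front face is at x = +80 mm. The hook leaves that face along the stand's -x.
- sheet: Fixed flat cardboard packing sheet 240 x 200 mm (x, y), 4 mm thick, on the counter. Origin at the centre of its underside. Nothing stands on it.
- carton: Carton of screws 110 x 75 x 60 mm, standing loose on the counter; leave it alone. Origin at the centre of its underside.
- flask: White plastic flask, 68 mm across and 170 mm tall, standing loose; leave it alone. Origin at the centre of its underside.
- tin: Tin 80 mm across and 90 mm tall, standing loose; leave it alone. Origin at the centre of its underside.
Not all that is in view belongs to the job. Leave any green or pink look-alike of the bracket alone.

How it is judged:
By the outcome, as a careful person would: the job done as asked, in the order asked, and still so for the second after the job is handed in, with the robot touching nothing.
It also fails if it takes over 72 s, if anything falls off the work surface, if the arm or the gripper's body presses on something with over 40 N, if the wrist force passes 120 N, or if a joint passes its speed limit or range.

## Working session

There is one attempt and no reset: what is moved stays moved. The work goes in short steps, Python scripts to look and compute and a shell command to move; the robot and the scene stay as the last step left them, time stands still between calls to the robot, and variables do not carry over. Pictures are saved under pics/ and viewed, and the job is handed in when it is done.

```bash
ls; mkdir -p pics; python3 - <<'E'
from station import arm
import cv2
print(arm.observe(), arm.tip_reach)
for n in ["scene","side","wrist"]:
    f=arm.grab_frame(n); cv2.imwrite(f"pics/{n}0.png",f["frame"][:,:,::-1])
    print(n,f["K"].tolist(),f["view"].round(3).tolist())
E
```

```text
pics
{'t': 0.0, 'qpos': array([ 1.41760161e+00,  2.55766112e-01,  1.07007473e-01, -4.74237690e-04,
       -1.42392903e+00, -2.84632880e-01]), 'joint_vel': array([-0.00079376, -0.00297676,  0.0012354 , -0.00103277, -0.00041822,
       -0.00029124]), 'tau': array([-4.70585637e-04, -3.86632526e+01,  2.37933540e+01,  5.36482573e+00,
       -6.26259265e-03, -6.01422187e-06]), 'eef_pos': array([232.91033354, 497.71073168, 238.38695792]), 'orientation': array([ 1.5222738 ,  0.9680348 , -1.52516195]), 'ft_force': array([-0.47232479, -0.10155009,  0.56493513]), 'torque': array([-0.01293699,  0.01728365,  0.03143542]), 'width': 85.30204241479355} 8.0
scene [[504.96773832927283, 0.0, 279.3094900086034], [0.0, 504.96773832927283, 205.82010723270432], [0.0, 0.0, 1.0]] [[0.764, 0.645, 0.01, -462.588], [0.491, -0.571, -0.658, -210.995], [-0.419, 0.508, -0.753, 1871.015], [0.0, 0.0, 0.0, 1.0]]
side [[447.6691333864349, 0.0, 278.8428944367511], [0.0, 447.6691333864349, 212.11699456737338], [0.0, 0.0, 1.0]] [[0.965, -0.263, 0.005, -605.621], [-0.2, -0.746, -0.635, 221.034], [0.17, 0.612, -0.772, 1337.049], [0.0, 0.0, 0.0, 1.0]]
wrist [[317.4488033250384, 0.0, 281.6474802094191], [0.0, 317.4488033250384, 209.6330680277911], [0.0, 0.0, 1.0]] [[-0.423, -0.906, 0.001, 549.781], [-0.862, 0.403, 0.307, -38.368], [-0.279, 0.129, -0.952, 380.753], [0.0, 0.0, 0.0, 1.0]]
```

View pics/scene0.png

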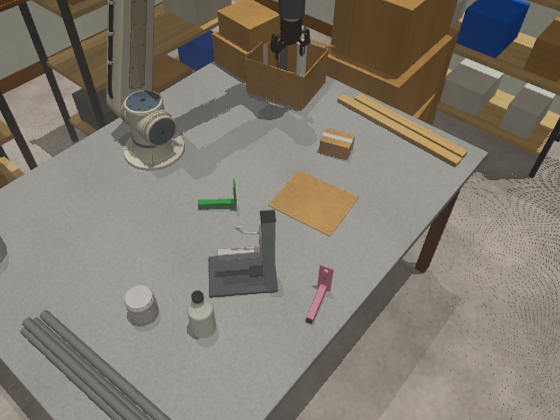

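View pics/side0.png

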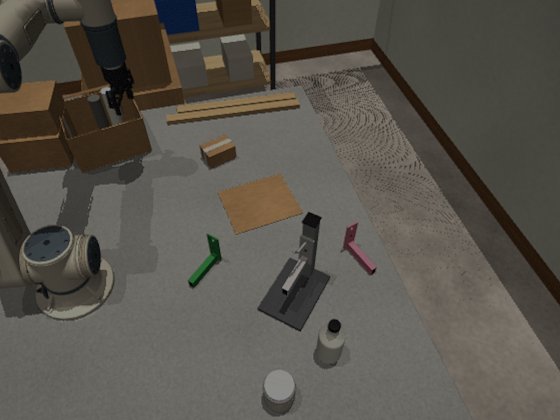

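View pics/wrist0.png

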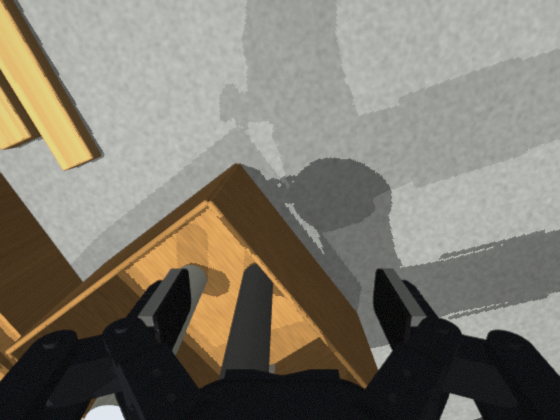

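Candidates: bare aluminium bracket at scene (238,252) / side (295,275); green look-alike scene (218,203) / side (207,262); pink look-alike scene (320,293) / side (360,250). By the description, I choose the bare aluminium one on the stand, and check it in a close crop.

```bash
python3 - <<'E'
import cv2
a=cv2.imread("pics/scene0.png"); b=cv2.imread("pics/side0.png")
c=a[200:300,195:290]; cv2.imwrite("pics/c_scene.png",cv2.resize(c,None,fx=6,fy=6,interpolation=cv2.INTER_CUBIC))
c=b[205:330,250:340]; cv2.imwrite("pics/c_side.png",cv2.resize(c,None,fx=4.8,fy=4.8,interpolation=cv2.INTER_CUBIC))
E
```

```text
(no output)
```

View pics/c_scene.png

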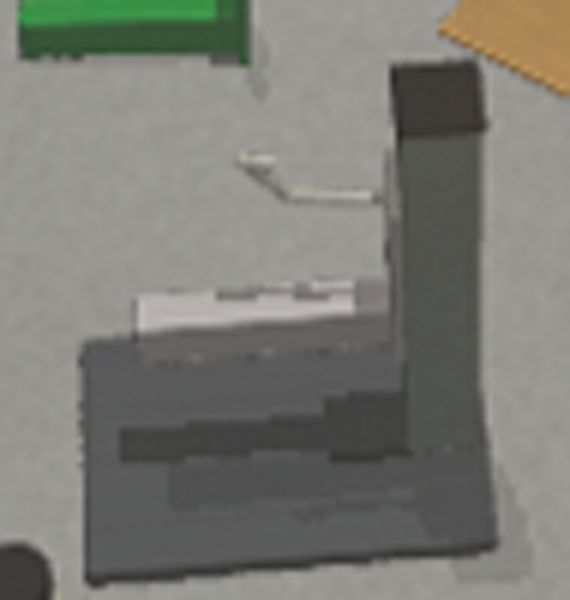

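View pics/c_side.png

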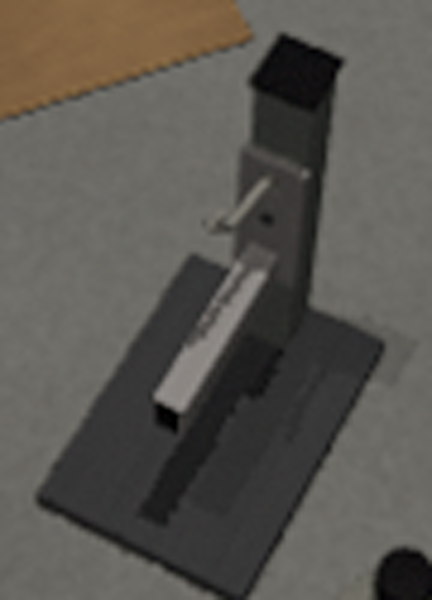

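```bash
cat > h.py <<'E'
import numpy as np, cv2
from scipy.spatial.transform import Rotation as R
def cam(n):
    # fixed cameras calibration
    C={"scene":([504.96773832927283,279.3094900086034,205.82010723270432]),"side":([447.6691333864349,278.8428944367511,212.11699456737338])}
    import json
    V=json.load(open("views.json"))[n]
    f,cx,cy=C[n]; return np.array([[f,0,cx],[0,f,cy],[0,0,1]]),np.array(V)
def ray(n,uv,KV=None):
    K,V=KV or cam(n); Rm=V[:3,:3]; t=V[:3,3]
    d=Rm.T@np.linalg.inv(K)@np.array([uv[0],uv[1],1.]); return -Rm.T@t, d/np.linalg.norm(d)
def onz(n,uv,z):
    o,d=ray(n,uv); return o+d*(z-o[2])/d[2]
def tri(rays):
    A=np.zeros((3,3));b=np.zeros(3)
    for o,d in rays:
        P=np.eye(3)-np.outer(d,d);A+=P;b+=P@o
    p=np.linalg.solve(A,b); return p,[np.linalg.norm((np.eye(3)-np.outer(d,d))@(p-o)) for o,d in rays]
def proj(n,p):
    K,V=cam(n); q=K@(V[:3,:3]@np.asarray(p)+V[:3,3]); return q[:2]/q[2]
E
python3 - <<'E'
from station import arm
import json,numpy as np
json.dump({n:arm.grab_frame(n)["view"].tolist() for n in("scene","side")},open("views.json","w"))
from h import *
S=lambda u,v:(195+u/6-.4,200+v/6-.4); D=lambda u,v:(250+u/4.8-.4,205+v/4.8-.4)
for nm,l,f in(("side plate",[(38,497),(245,598),(385,345),(192,252)],D),("scene plate",[(82,340),(88,576),(497,542)],S)):
    pts=[onz("side" if f is D else "scene",f(*p),12) for p in l]; print(nm,[p[:2].round(1).tolist() for p in pts])
print("post side",[onz("side",D(*p),267)[:2].round(1).tolist() for p in[(250,88),(283,37),(343,62),(308,108)]])
print("post scene",[onz("scene",S(*p),267)[:2].round(1).tolist() for p in[(390,65),(478,60),(486,130),(400,137)]])
print("tube top end side z110",[onz("side",D(*p),110).round(1).tolist() for p in[(155,403),(183,412),(275,262)]])
print("tube top end scene z110",[onz("scene",S(*p),110).round(1).tolist() for p in[(135,297),(140,335),(353,283)]])
# hook points
for nm,s,d in(("bend",(290,193),(235,225)),("wireroot",(380,198),(268,182)),("tip",(240,158),(208,222))):
    print(nm,[x if isinstance(x,list) else x.round(1) for x in tri([ray("scene",S(*s)),ray("side",D(*d))])])
# sheet corners
a=cv2.imread("pics/side0.png");h=cv2.cvtColor(a,cv2.COLOR_BGR2HSV)
for n in("scene","side"):
    a=cv2.imread(f"pics/{n}0.png");h=cv2.cvtColor(a,cv2.COLOR_BGR2HSV)
    m=cv2.inRange(h,(8,80,60),(25,255,255)); 
    k,lab,st,cen=cv2.connectedComponentsWithStats(m)
    l=lab[203,260] if n=="side" else lab[203,313]
    cnt=cv2.findContours((lab==l).astype(np.uint8),0,1)[0][0]
    ap=cv2.approxPolyDP(cnt,6,True)[:,0]; print(n,[(p.tolist(),onz(n,p,4)[:2].round(1).tolist()) for p in ap])
E
```

```text
side plate [[505.2, -217.5], [605.6, -311.0], [739.9, -172.0], [642.3, -73.5]]
scene plate [[505.7, -217.7], [606.5, -312.9], [743.0, -171.3]]
post side [[648.7, -142.2], [676.6, -112.9], [702.7, -138.1], [674.6, -163.1]]
post scene [[651.0, -138.4], [678.3, -111.0], [706.8, -139.0], [681.3, -166.0]]
tube top end side z110 [[573.6, -228.0, 110.0], [587.3, -237.6, 110.0], [667.4, -155.2, 110.0]]
tube top end scene z110 [[563.9, -226.9, 110.0], [581.3, -241.0, 110.0], [636.8, -153.5, 110.0]]
bend [array([ 630.1, -184.2,  203.5]), [np.float64(0.06926050926145706), np.float64(0.06926050926141412)]]
wireroot [array([ 658.3, -155.6,  195.3]), [np.float64(0.16223055089776053), np.float64(0.16223055089779959)]]
tip [array([ 611.6, -194.4,  225.3]), [np.float64(1.561686860897051), np.float64(1.561686860896986)]]
scene [([299, 170], [477.5, 260.4]), ([268, 205], [502.7, 63.1]), ([330, 235], [735.8, 96.1]), ([358, 197], [710.9, 290.1])]
side [([280, 174], [710.5, 288.6]), ([218, 192], [476.6, 259.9]), ([236, 233], [501.1, 67.3]), ([302, 212], [735.2, 96.4])]
```

The crop confirms the bare aluminium bracket on the stand's hook: tube end at side (284,290), hook bend at side (299,252). Now I check for a kinematic model before planning the wrist attitude.

```bash
python3 - <<'E'
from station import arm
print([a for a in dir(arm) if not a.startswith('_')])
from h import *
print(R.from_rotvec(arm.observe()["orientation"]).as_matrix().round(3))
S=lambda u,v:(195+u/6-.4,200+v/6-.4); D=lambda u,v:(250+u/4.8-.4,205+v/4.8-.4)
for z in(124.5,):
  print([onz("side",D(*p),z).round(1).tolist() for p in[(155,403),(183,412),(275,262)]])
  print([onz("scene",S(*p),z).round(1).tolist() for p in[(135,297),(140,335),(353,283)]])
E
```

```text
['PlanningError', 'finish_job', 'grab_frame', 'observe', 'tip_reach']
[[-0.     0.906 -0.424]
 [-0.001 -0.424 -0.906]
 [-1.     0.     0.001]]
[[571.3, -235.9, 124.5], [584.7, -245.4, 124.5], [663.8, -164.2, 124.5]]
[[572.3, -233.6, 124.5], [589.5, -247.6, 124.5], [644.3, -161.2, 124.5]]
```

```bash
cat >> h.py <<'E'
yaw=np.deg2rad(46.0)
u=np.array([np.cos(yaw),np.sin(yaw),0]);v=np.array([-np.sin(yaw),np.cos(yaw),0]);Z=np.array([0,0,1.])
H0=np.array([665.5,-150.6,194.5])
def hk(x,y,z): return H0+x*u+y*v+z*Z      # hook frame -> world
def inhk(p): q=np.asarray(p)-H0; return np.array([q@u,q@v,q@Z])
def Rt(p,sgn=-1,yw=0):  # pitch-down p deg
    p=np.deg2rad(p); x=np.cos(p)*u-np.sin(p)*Z; z=sgn*v
    M=np.stack([x,np.cross(z,x),z],1)
    return R.from_euler('z',yw,degrees=True).as_matrix()@M
def rel(p0,R0,p1,R1):
    return (R0.T@(np.asarray(p1)-p0)).round(1), np.rad2deg(R.from_matrix(R0.T@R1).as_rotvec()).round(2)
def cur():
    from station import arm
    o=arm.observe(); return o["eef_pos"],R.from_rotvec(o["orientation"]).as_matrix(),o
E
python3 - <<'E'
from h import *
p,M,o=cur()
print(rel(p,M,[500,-20,350],Rt(60)))
_,V=cam("scene")
from station import arm
V=arm.grab_frame("wrist")["view"]; c=-V[:3,:3].T@V[:3,3]; print("cam in tool",M.T@(c-p), M.T@V[2,:3])
E
```

```text
(array([-110.8,  461.4,  356. ]), array([-69.36,  18.63,  26.04]))
cam in tool [-135.01163728   79.9426658    -0.48544855] [ 9.51697824e-01 -3.07036132e-01 -2.57047365e-04]
```

```bash
python3 -m inch '[[-40,0,0,0,0,0,1],[-80,40,30,0,0,0,1],[-110,90,70,-10,3,4,1],[-110,140,108,-20,6,8,1],[-110,185,142,-30,8,11,1],[-110,230,178,-36,10,13,1],[-110,230,178,-36,10,13,1]]'; cat > log.py <<'E'
from h import *
import json
p,M,o=cur()
open("log.jsonl","a").write(json.dumps([o["qpos"].tolist(),p.tolist(),o["orientation"].tolist()])+"\n")
print(o["qpos"].round(3),p.round(1))
E
python3 log.py
python3 -m inch '[[0,45,36,-8,2,3,1],[0,90,70,-16,5,7,1],[0,135,105,-23,7,9,1],[0,185,140,-30,9,12,1],[0,231,178,-33,9,13,1],[0,231,178,-33,9,13,1],[0,231,178,-33,9,13,1],[0,231,178,-33,9,13,1]]'; python3 log.py
```

```text
t: 1.0
eef_pos: [362.1, 244.7, 349.3]
orientation: [1.257, 1.189, -0.815]
ft_force: [1.9, -0.1, 0.3]
width: 85.4
[ 1.08  -0.191 -0.175  0.149 -1.345  0.676] [362.1 244.7 349.3]
t: 1.8
eef_pos: [620.7, 110.9, 392.1]
orientation: [0.963, 1.259, -0.191]
ft_force: [0.7, 0.4, 0.4]
width: 85.5
[ 0.263  0.142  0.332 -0.278 -1.307  2.11 ] [620.7 110.9 392.1]
```

```bash
cat > kin.py <<'E'
from h import *
from scipy.optimize import least_squares
import itertools,json
L0=np.array([0.255766112,0]) 
S0=[[1.41760161,.255766112,.107007473,-.00047424,-1.42392903,-.28463288],[232.91,497.71,238.39],[1.5222738,.9680348,-1.52516195]]
E=lambda a,q:R.from_euler(a,q).as_matrix()
def fk(q,P,s):
    h,a1,a2,a3,d4,off,L,c6,off2=P
    T=np.array([0,0,h]); M=E('z',q[0]); T=T+M@[a1,0,0]
    M=M@E('y',q[1]); T=T+M@[0,0,a2]; M=M@E('y',-q[2]); T=T+M@[0,0,a3]
    M=M@E('x',s[0]*q[3]); T=T+M@[d4,off,0]
    M=M@E('y',-q[4]); T=T+M@[L,0,off2]; M=M@E('x',s[1]*q[5]+c6)
    return T,M
def res(P,D,s):
    r=[]
    for q,p,o in D:
        T,M=fk(q,P,s); r+=list((T-p)); r+=list(300*R.from_matrix(M.T@R.from_rotvec(o).as_matrix()).as_rotvec())
    return np.array(r)
def load(): return [S0]+[json.loads(l) for l in open("log.jsonl")]
def fit():
    D=load(); best=None
    for s in itertools.product((1,-1),(1,-1)):
        for c6 in(0,1.57,3.14,-1.57):
            f=least_squares(res,[300,0,400,0,400,-150,200,c6,0],args=(D,s))
            if best is None or f.cost<best[0]: best=(f.cost,f.x,s)
    return best
LO=np.array([-2.95,-1.21,-1.09,-2.87,-2.94,-3.05]);HI=np.array([2.95,1.97,1.5,1.71,-.07,3.05])
def ik(p,M,q0,P,s):
    best=None
    rng=np.random.default_rng(0)
    for k in range(6):
        q=q0 if k==0 else np.clip(q0+rng.normal(0,.5,6),LO+.01,HI-.01)
        f=least_squares(lambda q:res(P,[(q,p,R.from_matrix(M).as_rotvec())],s),np.clip(q,LO+.01,HI-.01),bounds=(LO,HI))
        if f.cost<.5: return f.x,f.cost
        if best is None or f.cost<best[1]: best=(f.x,f.cost)
    return best
E
python3 - <<'E'
from kin import *
b=fit(); print(b[0],b[1].round(2),b[2]); print(res(b[1],load(),b[2]).round(1))
E
```

```text
7.078426318440379e-08 [ 1.4821e+02 -1.0000e-02  5.2070e+02 -1.0000e-02  4.0088e+02 -1.5440e+02
  3.5408e+02  3.1400e+00 -6.0000e-02] (-1, -1)
[ 0. -0. -0. -0.  0. -0. -0.  0.  0.  0.  0.  0. -0.  0. -0.  0.  0.  0.]
```

```bash
cat > plan.py <<'E'
from kin import *
P,s=fit()[1:]
# bracket pose: eye centre at hook-frame (x,y,z), tilt th deg (foot away), yaw extra yw ; grip in bracket frame
G=np.array([-105.,0,24.])
def brM(th,yw=0,base=None):
    # bracket x=u,y=v,z=Z ; tilt: -Z -> toward -u  => rotation about v by +th maps z->+x.. 
    B=np.stack([u,v,Z],1)
    return R.from_euler('z',yw,degrees=True).as_matrix()@R.from_rotvec(v*np.deg2rad(th)).as_matrix()@B
def toolpose(org,B,p,sgn,G=G):
    # p: tool pitch down in the bracket frame
    T=B@np.stack([u,v,Z],1).T@Rt(p,sgn)
    return org+B@G+T@[11,0,0],T
def show(nm,pose,q0):
    q,c=ik(*pose,q0,P,s); mar=np.minimum(q-LO,HI-q).min(); print(nm,q.round(2),"cost %.2f margin %.2f"%(c,mar)); return q
E
python3 - <<'E'
from plan import *
p,M,o=cur(); q0=o["qpos"]
for sgn in(-1,1):
  for pp in(25,35,45):
    print("sgn",sgn,"p",pp); q=q0
    org=hk(-2.5,0,-100)
    B=brM(0); t=toolpose(org,B,pp,sgn); q=show("pre",(t[0]-t[1][:,0]*80,t[1]),q); q=show("grip",t,q)
    for th,e in((20,(-30,0,3)),(47,(-60,0,15)),(47,(-100,0,55)),(47,(-150,0,90))):
        B=brM(th); org=hk(*e)-B@[0,0,94.5]; q=show("tilt%d"%th,toolpose(org,B,pp,sgn),q)
    for yw in(0,-40):
      B=brM(0,yw); org=np.array([606,178,4])-B@[-60,0,0]; show("place yw%d"%yw,toolpose(org,B,pp,sgn),q)
E
```

```text
sgn -1 p 25
pre [-0.76  0.53  0.32 -0.96 -1.51  3.05] cost 6000.58 margin 0.00
grip [-0.63  0.54  0.26 -0.96 -1.35  3.05] cost 5885.17 margin 0.00
tilt20 [-0.59  0.41  0.2  -0.72 -1.3   3.05] cost 831.51 margin 0.00
tilt47 [-0.4   0.34  0.26 -0.3  -1.39  2.82] cost 0.00 margin 0.23
tilt47 [-0.47  0.32  0.34 -0.3  -1.5   2.85] cost 0.00 margin 0.20
tilt47 [-0.56  0.32  0.42 -0.31 -1.61  2.91] cost 0.00 margin 0.14
place yw0 [ 0.12  0.3  -0.32 -1.14 -0.52  3.05] cost 5368.25 margin 0.00
place yw-40 [ 0.22  0.23 -0.46 -1.57 -0.07  3.05] cost 5027.10 margin 0.00
sgn -1 p 35
pre [-0.68  0.45  0.26 -0.83 -1.41  3.05] cost 2937.31 margin 0.00
grip [-0.56  0.49  0.19 -0.84 -1.25  3.05] cost 2964.92 margin 0.00
tilt20 [-0.53  0.39  0.17 -0.61 -1.25  3.05] cost 39.34 margin 0.00
tilt47 [-0.3   0.35  0.25 -0.13 -1.41  2.69] cost 0.00 margin 0.36
tilt47 [-0.36  0.33  0.32 -0.13 -1.51  2.74] cost 0.00 margin 0.31
tilt47 [-0.45  0.32  0.39 -0.13 -1.6   2.81] cost 0.00 margin 0.24
place yw0 [ 0.14  0.32 -0.32 -1.09 -0.51  3.05] cost 1740.35 margin 0.00
place yw-40 [ 0.22  0.26 -0.46 -1.58 -0.07  3.
[... 1541 characters left out ...]
in 1.11
place yw0 [-0.12  0.43 -0.38 -1.51 -0.72  0.57] cost 0.00 margin 0.65
place yw-40 [-0.07  0.41 -0.89 -2.87 -0.7   1.46] cost 52.75 margin 0.00
sgn 1 p 45
pre [-0.68  0.42  0.18 -0.81 -1.33  0.11] cost 0.00 margin 1.26
grip [-0.58  0.48  0.12 -0.85 -1.19  0.14] cost 0.00 margin 1.12
tilt20 [-0.43  0.38  0.15 -0.44 -1.22 -0.21] cost 0.00 margin 1.15
tilt47 [-0.21  0.38  0.24  0.03 -1.45 -0.56] cost 0.00 margin 1.26
tilt47 [-0.27  0.35  0.3   0.03 -1.54 -0.5 ] cost 0.00 margin 1.20
tilt47 [-0.35  0.33  0.36  0.03 -1.61 -0.42] cost 0.00 margin 1.14
place yw0 [ 0.08  0.36 -0.33 -1.16 -0.53  0.08] cost 0.00 margin 0.46
place yw-40 [-0.    0.32 -0.75 -2.87 -0.29  1.39] cost 0.04 margin 0.00
```

```bash
python3 - <<'E'
from plan import *
p,M,o=cur(); q0=o["qpos"]
t=toolpose(hk(-2.5,0,-100),brM(0),45,1)
for d in (100,150):
  tp=(t[0]-t[1][:,0]*d+[0,0,20],t[1]); q=show("pre%d"%d,tp,q0); print(tp[0].round(),rel(p,M,*tp))
M2=M@E('x',np.deg2rad(112)); print("after roll",rel(p,M2,*tp))
E
```

```text
pre100 [-0.7   0.4   0.23 -0.8  -1.4   0.07] cost 0.00 margin 1.27
[ 547. -273.  201.] (array([  -2.6, -376.3,  218.5]), array([177.81,  22.76,   0.41]))
pre150 [-0.76  0.38  0.29 -0.79 -1.5   0.06] cost 0.00 margin 1.21
[ 523. -299.  237.] (array([ -51. , -388.9,  218.3]), array([177.81,  22.76,   0.41]))
after roll (array([-51. , 348.1, 278.8]), array([ 66.87,   8.88, -12.66]))
```

```bash
python3 -m inch '[[-4,-22,12,8,0,0,1],[-7,-44,25,16,0,0,1],[-10,-66,37,24,0,0,1],[-14,-88,50,32,0,0,1],[-17,-110,62,40,0,0,1],[-20,-132,75,48,0,0,1],[-24,-155,87,56,0,0,1],[-27,-178,100,64,0,0,1],[-30,-200,112,72,0,0,1],[-34,-222,125,80,0,0,1],[-37,-245,137,88,0,0,1],[-41,-267,150,96,0,0,1],[-45,-290,162,104,0,0,1],[-51,-310,175,112,0,0,1],[-51,-310,175,112,0,0,1]]'; python3 log.py; python3 - <<'E'
from plan import *
p,M,o=cur(); q0=o["qpos"]
t=toolpose(hk(-2.5,0,-100),brM(0),45,1)
tp=(t[0]-t[1][:,0]*150+[0,0,20],t[1]); print(rel(p,M,*tp))
E
```

```text
t: 3.3
eef_pos: [536.9, -219.8, 276.1]
orientation: [2.527, 0.753, -1.595]
ft_force: [-0.1, -0.3, -0.5]
width: 85.3
[-0.451  0.242  0.25  -0.51  -1.427  0.891] [ 536.9 -219.8  276.1]
(array([-0.2, 71.1, 54. ]), array([ 66.61,   8.96, -12.64]))
```

```bash
python3 -m inch '[[0,10,7,8,1,-1.5,1],[0,20,15,16,2,-3,1],[0,30,23,24,3,-4.5,1],[0,40,31,32,4.3,-6,1],[0,50,39,40,5.4,-7.5,1],[0,60,46,48,6.5,-9,1],[0,71,54,56,7.5,-10.6,1],[0,71,54,62,8.3,-11.8,1],[0,71,54,66.6,9,-12.6,1],[0,71,54,66.6,9,-12.6,1]]'; python3 log.py; python3 - <<'E'
from plan import *
from station import arm
p,M,o=cur()
f=arm.grab_frame("wrist"); cv2.imwrite("pics/w1.png",f["frame"][:,:,::-1]); np.savez("w1.npz",K=f["K"],V=f["view"])
t=toolpose(hk(-2.5,0,-100),brM(0),45,1)
tp=(t[0]-t[1][:,0]*150+[0,0,20],t[1]); print(rel(p,M,*tp))
E
```

```text
t: 4.3
eef_pos: [523.7, -296.2, 238.2]
orientation: [-1.718, -0.021, 1.222]
ft_force: [-0.3, 0.3, -0.5]
width: 85.0
[-0.753  0.376  0.289 -0.79  -1.499  0.058] [ 523.7 -296.2  238.2]
(array([-0.9,  2.8, -0.8]), array([0.37, 0.02, 0.09]))
```

View pics/w1.png

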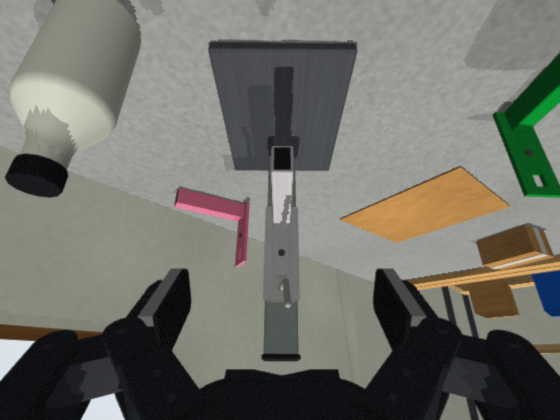

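The image is inverted because the camera hangs under the tool. It shows the tube end at (282,158), the plate at (282,250), the hook at (286,293) and the post below them. The jaws straddle the tube axis. Now a crop of the hook.

```bash
python3 - <<'E'
import cv2
from plan import *
a=cv2.imread("pics/w1.png")[140:365,235:335]; a=cv2.rotate(a,cv2.ROTATE_180)
cv2.imwrite("pics/w1c.png",cv2.resize(a[:120],None,fx=5,fy=5,interpolation=cv2.INTER_CUBIC))
d=np.load("w1.npz"); 
def pj(p): q=d["K"]@(d["V"][:3,:3]@p+d["V"][:3,3]); return (q[:2]/q[2]).round(1)
for nm,x in dict(root=(0,0,0),bend=(-50,0,3),tip=(-71,0,27.5),barb=(-58,0,26.5),tubeendC=(-125,0,-85),tubeTopL=(-125,10,-70),tubeTopR=(-125,-10,-70),postTL=(0,18,72.5),postTR=(0,-18,72.5),plateTL=(-5,20,13),plateTR=(-5,-20,13)).items(): print(nm,pj(hk(*x)))
E
```

```text
root [280.7 286.9]
bend [280.8 277.8]
tip [280.8 299.3]
barb [280.7 301. ]
tubeendC [281.7 156.9]
tubeTopL [293.3 171.2]
tubeTopR [270. 171.]
postTL [298.1 359.1]
postTR [262.4 358.9]
plateTL [299.2 298. ]
plateTR [262.1 297.8]
```

View pics/w1c.png

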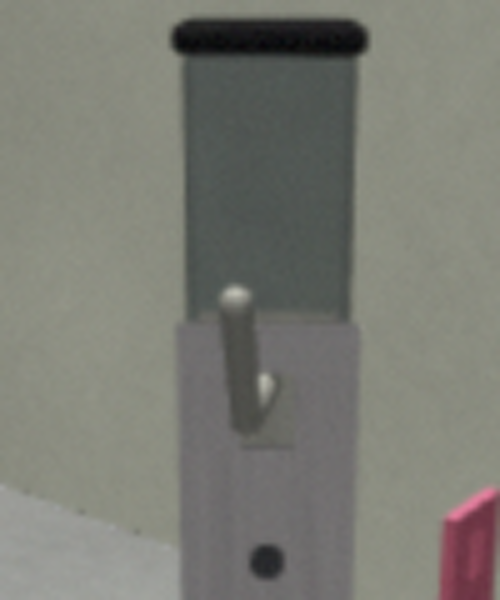

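```bash
python3 - <<'E'
from plan import *
d=np.load("w1.npz");KV=(d["K"],d["V"])
S=lambda u,v:(195+u/6-.4,200+v/6-.4); D=lambda u,v:(250+u/4.8-.4,205+v/4.8-.4)
W=lambda u,v:(335-u/5-.5,365-v/5-.5)
for nm,s,dd,w in(("bend",(288,193),(233,224),(247,428)),("tip",(241,158),(208,224),(236,298)),("root",(380,198),(268,182),(267,383))):
    rs=[ray("scene",S(*s)),ray("side",D(*dd)),ray(0,W(*w),KV)]
    for c in((0,1,2),(0,2),(1,2)):
        p,r=tri([rs[i] for i in c]); print(nm,c,inhk(p).round(1),np.round(r,1))
E
python3 - <<'E'
import cv2
b=cv2.imread("pics/side0.png")[230:275,285:325]; cv2.imwrite("pics/c2.png",cv2.resize(b,None,fx=14,fy=12,interpolation=cv2.INTER_CUBIC))
b=cv2.imread("pics/scene0.png")[215:245,225:265]; cv2.imwrite("pics/c3.png",cv2.resize(b,None,fx=14,fy=14,interpolation=cv2.INTER_CUBIC))
E
```

```text
bend (0, 1, 2) [-48.4   4.4   5.1] [1.4 1.9 1.4]
bend (0, 2) [-49.8   4.7   4.5] [0.8 0.8]
bend (1, 2) [-44.9   4.6   2.8] [0.5 0.5]
tip (0, 1, 2) [-69.5   6.8  31.8] [0.9 1.8 1.1]
tip (0, 2) [-69.3   5.7  31.9] [0. 0.]
tip (1, 2) [-70.2   7.   32.5] [1.4 1.4]
root (0, 1, 2) [-9.1  0.7  2.7] [0.6 0.9 0.5]
root (0, 2) [-8.5  0.3  3. ] [0.2 0.2]
root (1, 2) [-10.6   0.6   3.6] [0.2 0.2]
```

View pics/c3.png

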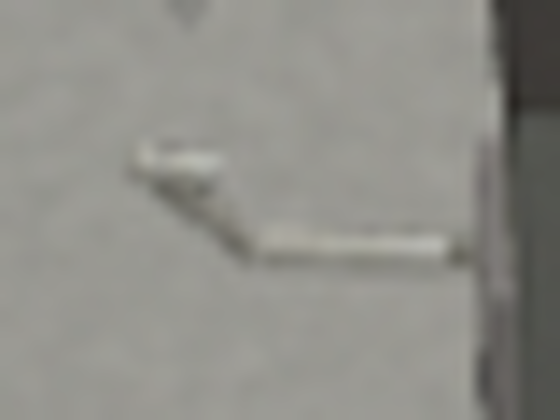

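View pics/c2.png

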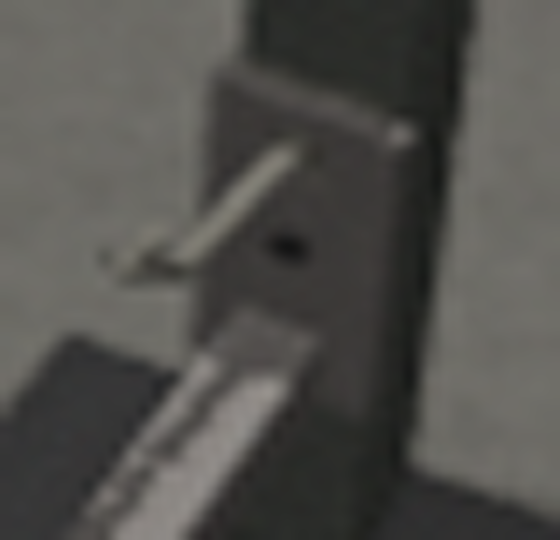

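```bash
python3 -m inch '[[0,0,0,0,0,0,1],[0,0,0,0,0,0,1]]'; python3 - <<'E'
from plan import *
p,M,o=cur()
t=toolpose(hk(-2.5,0.6,-100),brM(0),45,1)
print(rel(p,M,*t)); print(inhk(p))
for k in(0,1,2): print(M[:,k].round(3))
q=show("grip",t,o["qpos"])
E
```

```text
t: 4.55
eef_pos: [524.3, -295.9, 238.7]
orientation: [-1.721, -0.022, 1.223]
ft_force: [-0.3, 0.1, 1.3]
width: 85.7
(array([1.632e+02, 1.800e+01, 1.000e-01]), array([0.54, 0.03, 0.07]))
[-202.59739656    0.6100853    44.2380463 ]
[ 0.491  0.51  -0.706]
[-0.484 -0.515 -0.708]
[-0.724  0.69  -0.006]
grip [-0.58  0.48  0.12 -0.85 -1.19  0.14] cost 0.00 margin 1.12
```

```bash
python3 -m inch '[[20,4,0,0,0,0,1],[45,9,0,0.5,0,0,1],[70,14,0,0.5,0,0,1],[95,18,0,0.5,0,0,1],[115,18,0,0.5,0,0,1],[130,18,0,0.5,0,0,1],[145,18,0,0.5,0,0,1],[155,18,0,0.5,0,0,1],[163,18,0,0.5,0,0,1],[163,18,0,0.5,0,0,1],[163,18,0,0.5,0,0,1]]'; python3 - <<'E'
from plan import *
from station import arm
f=arm.grab_frame("wrist"); cv2.imwrite("pics/w2.png",f["frame"][:,:,::-1]); np.savez("w2.npz",K=f["K"],V=f["view"])
f=arm.grab_frame("side"); cv2.imwrite("pics/s2.png",cv2.resize(f["frame"][190:320,220:360,::-1],None,fx=4,fy=4))
p,M,o=cur()
t=toolpose(hk(-2.5,0.6,-100),brM(0),45,1)
print(rel(p,M,*t),o["ft_force"])
d=np.load("w2.npz"); 
def pj(p): q=d["K"]@(d["V"][:3,:3]@p+d["V"][:3,3]); return (q[:2]/q[2]).round(1)
for nm,x in dict(root=(0,0,0),bend=(-50,4.7,4.5),tip=(-70,6.5,32),tubeendC=(-125,0,-85),postTL=(0,18,72.5),plateTL=(-5,20,13),plateTR=(-5,-20,13)).items(): print(nm,pj(hk(*x)))
E
```

```text
t: 5.65
eef_pos: [595.5, -222.8, 110.9]
orientation: [-1.712, -0.015, 1.221]
ft_force: [-0.4, -0.3, 0.9]
width: 85.5
(array([ 1. , -0.4,  0.5]), array([-0.06, -0.05,  0.09])) [ 0.68481144  0.09436769 -0.31134933]
root [282.4 448. ]
bend [292.2 481. ]
tip [299.2 584.6]
tubeendC [282.9 259.2]
postTL [316.1 614.1]
plateTL [315.4 476.1]
plateTR [249.6 476.1]
```

View pics/w2.png

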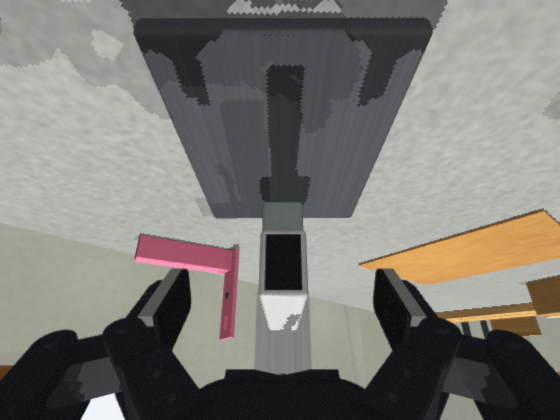

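View pics/s2.png

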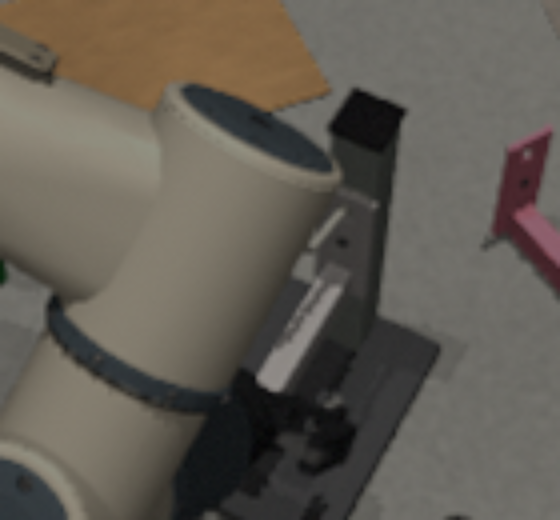

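Tube end face spans (261–306, 235–295), centred at (283.5,265) between the pads (mid 282.5), and nothing is touched. Closing.

```bash
python3 -m inch '[[0,0,0,0,0,0,0.5],[0,0,0,0,0,0,0.4],[0,0,0,0,0,0,0.35],[0,0,0,0,0,0,0.3],[0,0,0,0,0,0,0.27],[0,0,0,0,0,0,0.2],[0,0,0,0,0,0,0],[0,0,0,0,0,0,0],[0,0,0,0,0,0,0],[0,0,0,0,0,0,0]]' 90;  python3 - <<'E'
from plan import *
from station import arm
f=arm.grab_frame("wrist"); cv2.imwrite("pics/w3.png",f["frame"][:,:,::-1])
p,M,o=cur()
np.savez("grip.npz",p=p,M=M)
t=toolpose(hk(-2.5,0.6,-100),brM(0),45,1)
print(rel(p,M,*t),o["ft_force"],o["torque"],o["width"])
E
```

```text
t: 6.75
eef_pos: [595.2, -222.5, 110.6]
orientation: [-1.711, -0.015, 1.221]
ft_force: [-1.7, -0.9, 0.8]
width: 18.3
(array([ 0.5, -0.7,  0. ]), array([-0.1 ,  0.02,  0.07])) [-2.37895093 -1.32723199  1.23715675] [-1.56926458  1.8662879   0.35104688] 18.466812955586885
```

View pics/w3.png

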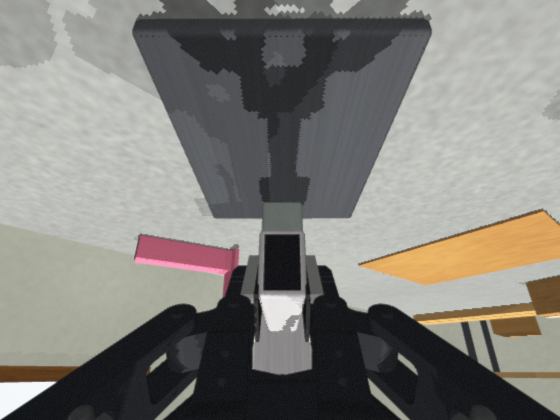

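```bash
cat > step.py <<'E'
from plan import *
g=np.load("grip.npz")
B0=brM(0); O0=hk(-2.5,0.6,-100)
Cp=g["M"].T@(O0-g["p"]); CR=g["M"].T@B0       # bracket in tool
# hook estimate
HP=dict(phi=-5.4,bx=50.,bz=4.5,al=54.,y0=0.0)
def wire(s,n):
    """s along wire axis from the post (bar length 50 then end), n offset inward/up -> hook-plane x,z"""
    if s<=HP["bx"]:
        k=HP["bz"]/HP["bx"]; return -s-n*k*0, k*s+n
    a=np.deg2rad(HP["al"]); d=s-HP["bx"]
    return -HP["bx"]-d*np.cos(a)+n*np.sin(a), HP["bz"]+d*np.sin(a)+n*np.cos(a)
def eyepos(s,n,dy=0):
    x,z=wire(s,n); f=np.deg2rad(HP["phi"])
    return hk(x*np.cos(f)-dy*np.sin(f), HP["y0"]+x*np.sin(f)+dy*np.cos(f), z)
def tool(s,n,th,dy=0,yw=None):
    B=brM(th,HP["phi"] if yw is None else yw); org=eyepos(s,n,dy)-B@[0,0,94.5]
    T=B@CR.T; return org-T@Cp,T
def brnow():
    p,M,o=cur(); org=p+M@Cp; B=M@CR; e=org+B@[0,0,94.5]
    rv=np.rad2deg(R.from_matrix(B0.T@B).as_euler('ZYX'))
    return inhk(e).round(1),rv.round(1),o
def go(*a,**k):
    p,M,o=cur(); t=tool(*a,**k); print(a,"->",*rel(p,M,*t)); return t
E
python3 - <<'E'
from step import *
print(brnow()[:2])
print(eyepos(2.5,0)-hk(0,0,0))
go(2.5,-5.5,0,yw=0);go(3.5,-5,0,yw=0);go(3.5,-0,0,yw=0);go(20,0,0,yw=-2);go(38,0,0)
for a in((38,0,0),(44,0.5,20),(50,2,35),(58,3,50),(85,4,50),(100,4,50)):
    show(str(a),tool(*a),np.array([-.58,.48,.12,-.85,-1.19,.14]))
p,M,o=cur();print(M.T.round(3)@np.stack([u,v,Z],1).round(3))
E
```

```text
(array([-2.5,  0.6, -5.5]), array([0., 0., 0.]))
[-1.89817827 -1.62693554  0.225     ]
(2.5, -5.5, 0) -> [-0.2 -0.2 -0.4] [-0.  0.  0.]
(3.5, -5, 0) -> [-1.3  0.1 -0.3] [-0.  0.  0.]
(3.5, 0, 0) -> [-4.8 -3.4 -0.3] [-0.  0.  0.]
(20, 0, 0) -> [-17.4   7.1   4.7] [ 1.41  1.42 -0.  ]
(38, 0, 0) -> [-31.   18.4  12.2] [ 3.81  3.82 -0.01]
(38, 0, 0) [-0.64  0.41  0.04 -0.86 -1.15  0.12] cost 0.00 margin 1.08
(44, 0.5, 20) [-0.44  0.32  0.07 -0.43 -1.17 -0.28] cost 0.00 margin 1.10
(50, 2, 35) [-0.29  0.32  0.13 -0.15 -1.28 -0.54] cost 0.00 margin 1.21
(58, 3, 50) [-0.16  0.37  0.23  0.07 -1.48 -0.71] cost 0.00 margin 1.27
(85, 4, 50) [-0.18  0.35  0.26  0.07 -1.53 -0.69] cost 0.00 margin 1.24
(100, 4, 50) [-0.19  0.35  0.27  0.07 -1.55 -0.68] cost 0.00 margin 1.23
[[ 7.08630000e-01  7.02000000e-04 -7.06000000e-01]
 [-7.06473000e-01  1.38300000e-03 -7.08000000e-01]
 [-9.03277453e-18  9.99986000e-01  1.00000000e-03]]
```

```bash
python3 -m inch '[[-0.7,0,0,0,0,0,0],[-1.3,0.1,0,0,0,0,0],[-2.2,-0.8,0,0,0,0,0],[-3,-1.6,0,0,0,0,0],[-4,-2.6,0,0,0,0,0],[-4.8,-3.4,-0.3,0,0,0,0],[-4.8,-3.4,-0.3,0,0,0,0],[-4.8,-3.4,-0.3,0,0,0,0]]';  python3 - <<'E'
from step import *
from station import arm
e,r,o=brnow(); print(e,r,o["ft_force"],o["torque"],o["width"])
f=arm.grab_frame("scene"); cv2.imwrite("pics/sc4.png",cv2.resize(f["frame"][180:300,180:300,::-1],None,fx=5,fy=5,interpolation=cv2.INTER_CUBIC))
go(20,0,0,yw=-2);go(38,0,0)
E
```

```text
t: 7.6
eef_pos: [595.0, -223.3, 116.4]
orientation: [-1.711, -0.015, 1.221]
ft_force: [-0.3, 0.4, -3.2]
width: 18.6
[-3.3  0.2  0.3] [-0. -0. -0.] [-0.3072235   0.44028133 -3.24148462] [-2.1762602   2.08690204 -0.08290454] 18.605044734660332
(20, 0, 0) -> [-12.8  10.6   5. ] [1.41 1.41 0.02]
(38, 0, 0) -> [-26.4  21.9  12.5] [3.81 3.82 0.01]
```

View pics/sc4.png

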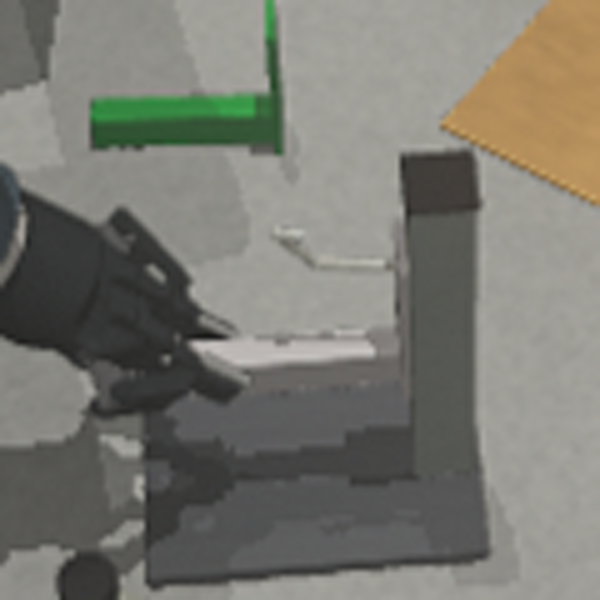

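The bracket is raised and its full weight (−3.2 N) is on the arm, so the wire carries nothing. Now I slide it out along the bar.

```bash
python3 -m inch '[[-2,1.5,0.7,0.2,0.2,0,0],[-4.3,3.5,1.6,0.5,0.5,0,0],[-6.5,5.3,2.5,0.7,0.7,0,0],[-8.6,7,3.3,0.9,0.9,0,0],[-10.7,8.8,4.2,1.2,1.2,0,0],[-12.8,10.6,5,1.4,1.4,0,0],[-12.8,10.6,5,1.4,1.4,0,0]]';  python3 - <<'E'
from step import *
e,r,o=brnow(); print(e,r,o["ft_force"],o["torque"],o["width"])
go(30,0,0,yw=-4);go(38,0,0)
E
```

```text
t: 8.35
eef_pos: [579.5, -232.0, 118.0]
orientation: [-1.705, 0.015, 1.195]
ft_force: [0.5, 0.4, -2.4]
width: 18.5
[-20.3   1.9   2. ] [-2. -0. -0.] [ 0.54736711  0.37337409 -2.41387041] [-2.13923942  2.09651032 -0.04169785] 18.54589869683464
(30, 0, 0) -> [-7.3  6.2  4. ] [1.4  1.4  0.01]
(38, 0, 0) -> [-13.4  11.3   6.8] [2.39 2.39 0.  ]
```

```bash
python3 -m inch '[[-2.5,2.1,1.3,0.5,0.5,0,0],[-4.8,4,2.6,0.9,0.9,0,0],[-7.3,6.2,4,1.4,1.4,0,0],[-9.5,8,5,1.8,1.8,0,0],[-11.5,9.8,6,2.1,2.1,0,0],[-13.4,11.3,6.8,2.4,2.4,0,0],[-13.4,11.3,6.8,2.4,2.4,0,0]]';  python3 - <<'E'
from step import *
from station import arm
e,r,o=brnow(); print(e,r,o["ft_force"],o["torque"],o["width"])
for n in("scene","side"):
    f=arm.grab_frame(n); cv2.imwrite(f"pics/{n}5f.png",f["frame"][:,:,::-1])
    a=f["frame"][200:280,200:280,::-1] if n=="scene" else f["frame"][210:290,260:340,::-1]
    cv2.imwrite(f"pics/{n}5.png",cv2.resize(a,None,fx=7,fy=7,interpolation=cv2.INTER_CUBIC))
go(41,0.3,10);go(44,0.5,20);go(47,1.2,28);go(50,2,36);go(58,3,50)
E
```

```text
t: 9.05
eef_pos: [562.3, -239.2, 119.5]
orientation: [-1.693, 0.065, 1.151]
ft_force: [0.8, -0.1, -2.4]
width: 18.5
[-37.8   3.5   3.5] [-5.4 -0.  -0. ] [ 0.75669773 -0.11181215 -2.37869289] [-1.93873062  2.27705258 -0.01012892] 18.538964801481175
(41, 0.3, 10) -> [-24.2  -2.4   0.2] [ 0.02  0.02 10.01]
(44, 0.5, 20) -> [-47.1  -8.6   0.2] [2.000e-02 4.000e-02 2.001e+01]
(47, 1.2, 28) -> [-65.  -16.    0.2] [2.000e-02 5.000e-02 2.801e+01]
(50, 2, 36) -> [-81.6 -25.6   0.2] [3.000e-02 6.000e-02 3.601e+01]
(58, 3, 50) -> [-107.5  -51.6    0.3] [3.000e-02 9.000e-02 5.001e+01]
```

View pics/scene5.png

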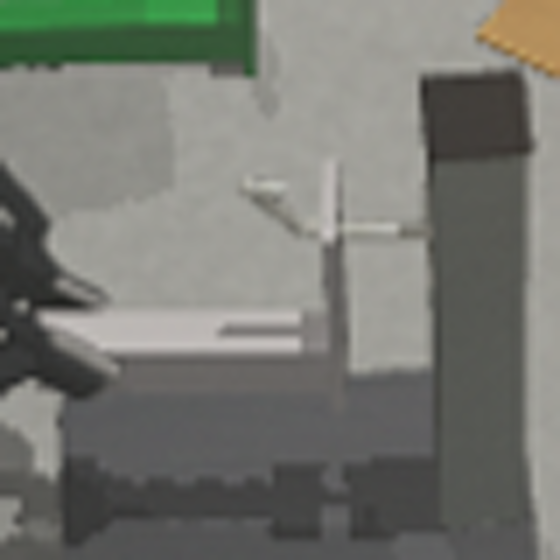

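View pics/side5.png

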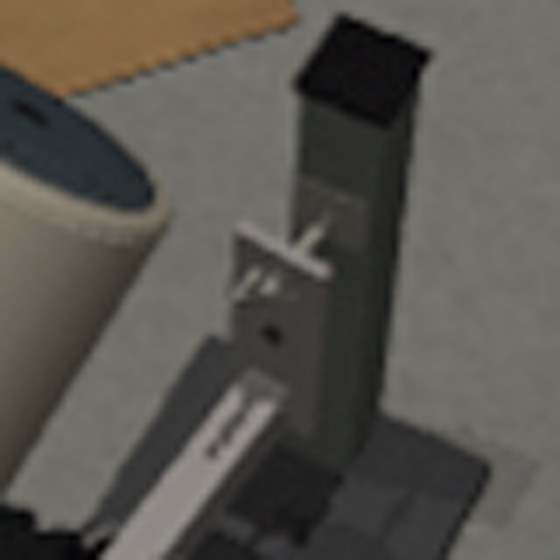

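```bash
python3 -m inch '[[-5,-0.4,0,0,0,2,0],[-10,-0.8,0,0,0,4,0],[-14.5,-1.3,0,0,0,6,0],[-19.5,-1.8,0,0,0,8,0],[-24.2,-2.4,0,0,0,10,0],[-29,-3.4,0,0,0,12,0],[-33.5,-4.6,0,0,0,14,0],[-38,-5.9,0,0,0,16,0],[-42.5,-7.2,0,0,0,18,0],[-47,-8.6,0,0,0,20,0],[-47,-8.6,0,0,0,20,0]]';  python3 - <<'E'
from step import *
e,r,o=brnow(); print(e,r,o["ft_force"],o["torque"],o["width"])
go(47,1.2,28);go(50,2,36);go(54,2.5,44);go(58,3,50)
E
```

```text
t: 10.25
eef_pos: [542.8, -256.0, 159.5]
orientation: [-1.726, 0.371, 1.406]
ft_force: [0.1, -0.5, -2.8]
width: 18.5
[-42.7   4.2   5.3] [-5.3 20.  -0. ] [ 0.13656374 -0.48993301 -2.78418946] [-1.17199762  1.38026864  0.01260721] 18.50545512535244
(47, 1.2, 28) -> [-19.2   0.5   0.2] [0.14 0.03 8.04]
(50, 2, 36) -> [-38.1  -2.8   0.2] [ 0.15  0.03 16.04]
(54, 2.5, 44) -> [-56.3 -11.5   0.2] [ 0.15  0.03 24.04]
(58, 3, 50) -> [-71.3 -18.5   0.2] [1.500e-01 3.000e-02 3.004e+01]
```

```bash
python3 -m inch '[[-4.8,0.1,0,0,0,2,0],[-9.6,0.2,0,0,0,4,0],[-14.4,0.3,0,0,0,6,0],[-19.2,0.5,0,0,0,8,0],[-24,-0.3,0,0,0,10,0],[-28.7,-1.1,0,0,0,12,0],[-33.4,-1.9,0,0,0,14,0],[-38.1,-2.8,0.1,0,0,16,0],[-38.1,-2.8,0.1,0,0,16,0]]';  python3 - <<'E'
from step import *
from station import arm
e,r,o=brnow(); print(e,r,o["ft_force"],o["torque"],o["width"])
f=arm.grab_frame("scene"); cv2.imwrite("pics/sc6.png",cv2.resize(f["frame"][200:280,200:280,::-1],None,fx=7,fy=7,interpolation=cv2.INTER_CUBIC))
go(50,2,36);go(54,2.5,44);go(58,3,50)
E
```

```text
t: 11.15
eef_pos: [532.1, -264.8, 194.2]
orientation: [-1.721, 0.63, 1.603]
ft_force: [0.4, 0.5, -3.4]
width: 18.2
[-49.9   5.2   5.7] [-5.2 35.9  0.1] [ 0.3757709   0.52580396 -3.39502735] [-0.54370203  0.60085356 -0.05729013] 18.230966451541658
(50, 2, 36) -> [-1.3 -0.6 -0.3] [0.09 0.14 0.1 ]
(54, 2.5, 44) -> [-21.2  -4.   -0.3] [0.1  0.14 8.1 ]
(58, 3, 50) -> [-37.6  -6.5  -0.2] [ 0.11  0.15 14.1 ]
```

View pics/sc6.png

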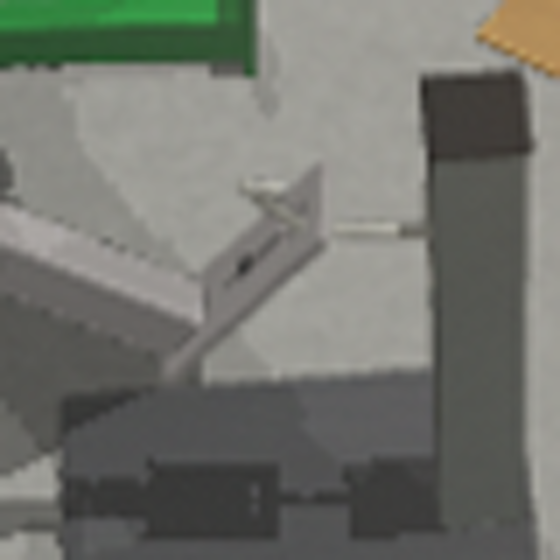

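```bash
python3 -m inch '[[-5,-1,-0.2,0,0,2,0],[-10.5,-2,-0.3,0,0,4,0],[-16,-3,-0.3,0,0,6,0],[-21.2,-4,-0.3,0.1,0.1,8.1,0],[-26.5,-4.8,-0.3,0.1,0.1,10,0],[-32,-5.6,-0.3,0.1,0.1,12,0],[-37.6,-6.5,-0.2,0.1,0.1,14,0],[-37.6,-6.5,-0.2,0.1,0.1,14,0],[-37.6,-6.5,-0.2,0.1,0.1,14,0]]';  python3 - <<'E'
from step import *
from station import arm
e,r,o=brnow(); print(e,r,o["ft_force"],o["torque"],o["width"])
f=arm.grab_frame("scene"); cv2.imwrite("pics/sc7.png",cv2.resize(f["frame"][200:280,200:280,::-1],None,fx=7,fy=7,interpolation=cv2.INTER_CUBIC))
f=arm.grab_frame("side"); cv2.imwrite("pics/si7.png",cv2.resize(f["frame"][210:290,260:340,::-1],None,fx=7,fy=7,interpolation=cv2.INTER_CUBIC))
go(58,3,50);go(58,4,50);go(58,5,50); go(66,3,50); go(58,3,50,dy=1)
E
```

```text
t: 12.1
eef_pos: [532.3, -265.1, 232.2]
orientation: [-1.696, 0.871, 1.765]
ft_force: [-0.7, 0.7, -3.1]
width: 18.7
[-52.3   4.7  13.1] [-5.4 50.   0. ] [-0.70755908  0.7399332  -3.11812135] [ 0.06277939 -0.10413148 -0.01055339] 18.705740994585796
(58, 3, 50) -> [ 0.3 -0.8  0.2] [-0.05  0.01  0.03]
(58, 4, 50) -> [-0.4 -1.6  0.2] [-0.05  0.01  0.03]
(58, 5, 50) -> [-1.  -2.3  0.2] [-0.05  0.01  0.03]
(66, 3, 50) -> [-5.8  4.4  0.2] [-0.05  0.01  0.03]
(58, 3, 50) -> [ 0.3 -0.8  1.2] [-0.05  0.01  0.03]
```

View pics/sc7.png

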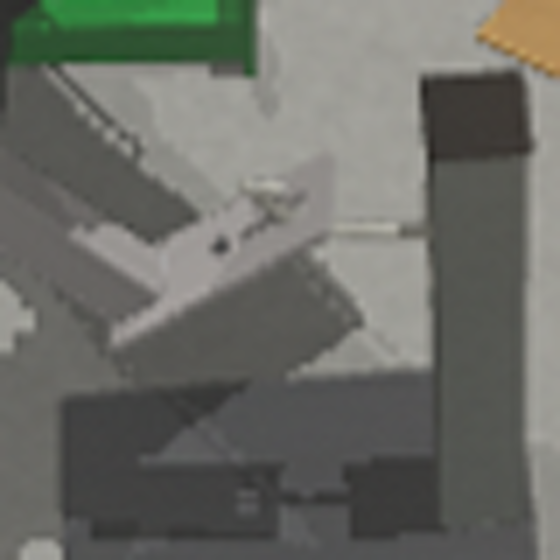

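View pics/si7.png

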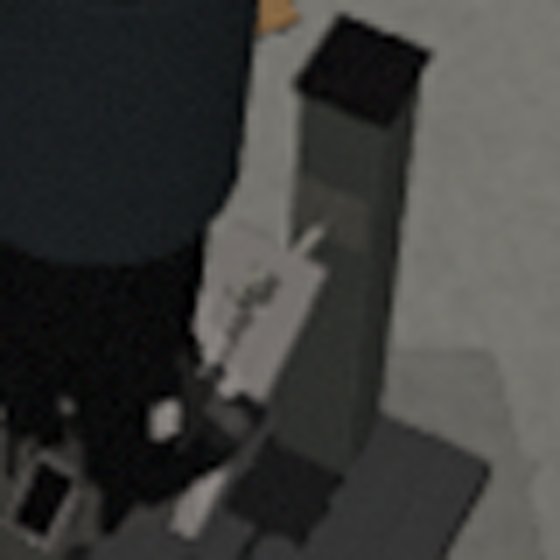

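```bash
cat > feel.py <<'E'
from step import *
import sys
e,r,o=brnow(); f=o["ft_force"]-[0,0,-2.95]; a=np.deg2rad(HP["al"]); q=np.deg2rad(HP["phi"])
uu=np.cos(q)*u+np.sin(q)*v; vv=-np.sin(q)*u+np.cos(q)*v
n=np.sin(a)*uu+np.cos(a)*Z; d=-np.cos(a)*uu+np.sin(a)*Z
t=o["torque"]
print("t",round(o["t"],2),"eye",e,"ang",r,"| F n %.1f d %.1f y %.1f"%(f@n,f@d,f@vv),"| T u %.2f v %.2f z %.2f"%(t@uu,t@vv,t[2]))
w=e-np.array([0,HP["y0"],0]); x=np.array([w[0]*np.cos(q)+w[1]*np.sin(q), -w[0]*np.sin(q)+w[1]*np.cos(q), w[2]])
dx=np.array([x[0]+HP["bx"],x[2]-HP["bz"]]); print("  d %.1f n %.1f dy %.1f"%(dx@[-np.cos(a),np.sin(a)],dx@[np.sin(a),np.cos(a)],x[1]))
E
python3 feel.py; python3 -m inch '[[-0.5,-1.2,0.1,0,0,0,0],[-1,-2.3,0.1,0,0,0,0],[-1,-2.3,0.1,0,0,0,0]]' | grep ft; python3 feel.py;  python3 -m inch '[[-0.3,-0.4,0,0,0,0,0],[-0.3,-0.4,0,0,0,0,0]]' | grep ft; python3 feel.py
```

```text
t 12.2 eye [-52.8   4.7  13.2] ang [-5.4 50.   0. ] | F n 1.0 d -0.3 y -0.5 | T u -0.07 v -0.15 z -0.07
  d 8.8 n 2.7 dy -0.3
ft_force: [-0.9, -0.2, -2.7]
t 12.5 eye [-50.3   4.3  14.2] ang [-5.5 50.  -0. ] | F n -0.5 d 0.7 y 0.4 | T u -0.03 v -0.24 z -0.00
  d 8.1 n 5.3 dy -0.5
ft_force: [-0.8, -0.4, -2.7]
t 12.7 eye [-50.1   4.3  14.4] ang [-5.5 50.  -0. ] | F n -0.6 d 0.8 y 0.2 | T u -0.04 v 0.05 z 0.01
  d 8.2 n 5.6 dy -0.4
```

```bash
python3 -m inch '[[-0.3,-0.4,0,0,0,0,0],[-0.3,-0.4,0,0,0,0,0]]' | grep ft; python3 feel.py;  python3 -m inch '[[-0.3,-0.4,0,0,0,0,0],[-0.3,-0.4,0,0,0,0,0]]' | grep ft; python3 feel.py
```

```text
ft_force: [-1.0, -1.4, -2.5]
t 12.9 eye [-49.9   4.4  14.5] ang [-5.5 50.  -0. ] | F n -1.1 d 1.4 y -0.4 | T u -0.11 v 0.59 z 0.01
  d 8.1 n 5.8 dy -0.3
ft_force: [-2.6, -2.8, -2.8]
t 13.1 eye [-49.7   4.4  14.7] ang [-5.5 50.1  0. ] | F n -3.0 d 2.3 y -0.4 | T u -0.12 v 1.18 z -0.04
  d 8.2 n 6.1 dy -0.3
```

```bash
python3 -m inch '[[-0.3,-0.4,0,0,0,0,0],[-0.3,-0.4,0,0,0,0,0]]' | grep ft; python3 feel.py;  python3 -m inch '[[-0.3,-0.4,0,0,0,0,0],[-0.3,-0.4,0,0,0,0,0]]' | grep ft; python3 feel.py
```

```text
ft_force: [-3.4, -4.0, -3.9]
t 13.3 eye [-49.5   4.4  14.9] ang [-5.5 50.1  0. ] | F n -4.7 d 2.3 y -0.8 | T u -0.11 v 1.91 z -0.06
  d 8.2 n 6.4 dy -0.3
ft_force: [-5.1, -4.6, -3.0]
t 13.5 eye [-49.5   4.4  15. ] ang [-5.4 50.1  0. ] | F n -5.6 d 4.0 y -0.2 | T u -0.24 v 2.16 z -0.01
  d 8.3 n 6.4 dy -0.3
```

```bash
python3 -m inch '[[0.6,0.8,0,0,0,0,0],[1.2,1.6,0,0,0,0,0],[1.2,1.6,0,0,0,0,0]]' | grep ft; python3 feel.py; python3 - <<'E'
from step import *
go(58,4.5,50);go(62,4.5,51);go(66,4.5,52)
E
```

```text
ft_force: [-2.1, -1.0, -3.3]
t 13.8 eye [-49.6   4.3  14.4] ang [-5.5 50.  -0. ] | F n -2.1 d 1.0 y 0.6 | T u -0.08 v 0.89 z -0.02
  d 7.9 n 6.0 dy -0.4
(58, 4.5, 50) -> [0.8 1.1 0.3] [-0.04 -0.02  0.05]
(62, 4.5, 51) -> [-4.4  3.5  0.2] [-0.04 -0.02  1.05]
(66, 4.5, 52) -> [-9.6  5.8  0.2] [-0.04 -0.02  2.05]
```

```bash
python3 -m inch '[[0.8,1.1,0.3,0,0,0,0],[0.8,1.1,0.3,0,0,0,0]]' | grep ft; python3 feel.py; python3 -m inch '[[-1.3,0.7,0,0,0,0.25,0],[-2.6,1.3,0,0,0,0.5,0],[-3.9,2,0,0,0,0.8,0],[-5.2,2.5,0,0,0,1,0],[-5.2,2.5,0,0,0,1,0]]' | grep ft; python3 feel.py;
```

```text
ft_force: [-0.3, -0.3, -3.1]
t 14.0 eye [-50.2   4.7  14. ] ang [-5.5 49.9 -0.1] | F n -0.4 d 0.1 y 0.0 | T u 0.04 v -0.17 z 0.03
  d 7.9 n 5.2 dy -0.0
ft_force: [-0.4, -0.2, -2.4]
t 14.5 eye [-53.4   4.9  17.1] ang [-5.5 51.  -0.1] | F n 0.0 d 0.7 y 0.1 | T u -0.05 v -0.21 z -0.02
  d 12.3 n 4.5 dy -0.1
```

Free again, with the contact found at n≈5.5 (d≈8). I go further along the wire and feel a second time.

```bash
python3 -m inch '[[-1.3,0.7,0,0,0,0.25,0],[-2.6,1.2,0,0,0,0.5,0],[-3.9,1.8,0,0,0,0.8,0],[-5.2,2.3,0,0,0,1,0],[-5.2,2.3,0,0,0,1,0]]' | grep ft; python3 feel.py; python3 - <<'E'
from step import *
from station import arm
f=arm.grab_frame("scene"); cv2.imwrite("pics/sc8.png",cv2.resize(f["frame"][200:280,200:280,::-1],None,fx=7,fy=7,interpolation=cv2.INTER_CUBIC))
go(66,4.5,52);go(66,5,52);go(66,6,52);go(66,7,52)
E
```

```text
ft_force: [-0.2, 0.1, -2.4]
t 15.0 eye [-55.7   5.2  20.4] ang [-5.5 52.  -0.1] | F n 0.2 d 0.5 y 0.2 | T u -0.04 v -0.32 z 0.00
  d 16.4 n 4.5 dy -0.1
(66, 4.5, 52) -> [ 0.2 -0.2 -0. ] [-0.04 -0.02  0.02]
(66, 5, 52) -> [-0.2 -0.6 -0. ] [-0.04 -0.02  0.02]
(66, 6, 52) -> [-0.8 -1.3 -0. ] [-0.04 -0.02  0.02]
(66, 7, 52) -> [-1.5 -2.  -0. ] [-0.04 -0.02  0.02]
```

View pics/sc8.png

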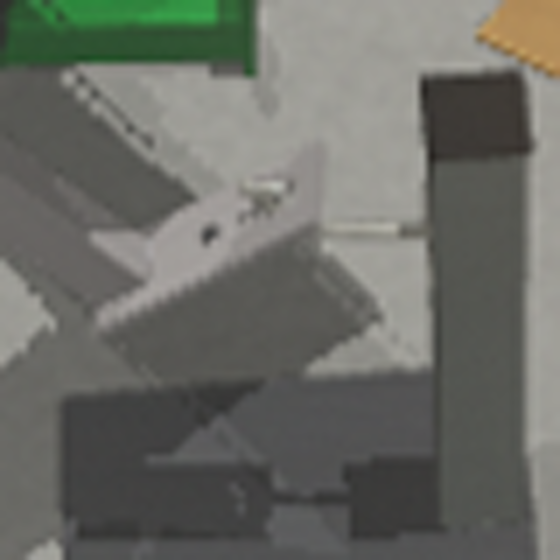

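```bash
python3 -m inch '[[-0.3,-0.5,0,0,0,0,0],[-0.3,-0.5,0,0,0,0,0]]' | grep ft; python3 feel.py;  python3 -m inch '[[-0.3,-0.4,0,0,0,0,0],[-0.3,-0.4,0,0,0,0,0]]' | grep ft; python3 feel.py;python3 -m inch '[[-0.3,-0.4,0,0,0,0,0],[-0.3,-0.4,0,0,0,0,0]]' | grep ft; python3 feel.py
```

```text
ft_force: [0.4, -0.2, -2.8]
t 15.25 eye [-55.2   5.2  20.5] ang [-5.5 52.  -0. ] | F n 0.2 d -0.0 y -0.5 | T u 0.04 v -0.31 z 0.01
  d 16.1 n 5.0 dy -0.0
ft_force: [0.3, -1.2, -2.7]
t 15.45 eye [-54.9   5.2  20.6] ang [-5.5 52.  -0. ] | F n -0.3 d 0.5 y -1.1 | T u -0.05 v -0.16 z -0.05
  d 16.0 n 5.3 dy 0.0
ft_force: [-1.2, -1.1, -2.8]
t 15.65 eye [-54.7   5.2  20.8] ang [-5.4 52.  -0. ] | F n -1.2 d 1.1 y -0.1 | T u -0.03 v 0.36 z 0.03
  d 16.1 n 5.6 dy 0.0
```

```bash
python3 - <<'E'
from step import *
for d in (66,70,74,78,82,86,92): go(d,4.7,53)
E
```

```text
(66, 4.7, 53) -> [-1.4  0.3 -0.1] [-0.05  0.01  0.96]
(70, 4.7, 53) -> [-4.4  3.  -0.1] [-0.05  0.01  0.96]
(74, 4.7, 53) -> [-7.3  5.8 -0.1] [-0.05  0.01  0.96]
(78, 4.7, 53) -> [-10.2   8.5  -0.1] [-0.05  0.01  0.96]
(82, 4.7, 53) -> [-13.1  11.2  -0.1] [-0.05  0.01  0.96]
(86, 4.7, 53) -> [-16.1  13.9  -0.1] [-0.05  0.01  0.96]
(92, 4.7, 53) -> [-20.5  18.   -0.1] [-0.05  0.01  0.96]
```

```bash
python3 -m inch '[[-0.8,0.3,0,0,0,0.5,0],[-1.4,0.3,0,0,0,1,0],[-2.9,1.7,0,0,0,1,0],[-4.4,3,0,0,0,1,0],[-4.4,3,0,0,0,1,0]]' | grep ft; python3 feel.py;  python3 -m inch '[[-1.5,1.35,0,0,0,0,0],[-2.9,2.7,0,0,0,0,0],[-2.9,2.7,0,0,0,0,0]]' | grep ft; python3 feel.py
```

```text
ft_force: [-1.0, -0.1, -2.7]
t 16.15 eye [-57.4   5.3  24. ] ang [-5.5 53.  -0.1] | F n -0.6 d 0.7 y 0.6 | T u 0.06 v -0.21 z 0.02
  d 20.3 n 5.3 dy -0.1
ft_force: [0.1, 0.2, -3.8]
t 16.45 eye [-59.8   5.5  27.1] ang [-5.5 53.  -0.1] | F n -0.3 d -0.8 y 0.1 | T u 0.02 v -0.03 z 0.02
  d 24.2 n 5.2 dy -0.2
```

```bash
python3 -m inch '[[0.3,0.4,0,0,0,0,0],[0.3,0.4,0.2,0,0,0,0]]' | grep ft; python3 feel.py;  python3 -m inch '[[-0.8,0.7,0,0,0,0,0],[-1.5,1.35,0,0,0,0,0],[-1.5,1.35,0,0,0,0,0]]' | grep ft; python3 feel.py
```

```text
ft_force: [-0.1, -0.1, -2.4]
t 16.65 eye [-59.9   5.8  26.6] ang [-5.5 53.  -0. ] | F n 0.2 d 0.5 y -0.0 | T u -0.02 v -0.39 z 0.02
  d 23.9 n 4.8 dy 0.1
ft_force: [-0.4, -0.5, -3.0]
t 16.95 eye [-61.1   5.9  28.5] ang [-5.5 53.  -0.1] | F n -0.5 d 0.4 y -0.2 | T u -0.04 v -0.40 z 0.04
  d 26.1 n 4.9 dy 0.1
```

```bash
python3 -m inch '[[-0.8,0.7,0,0,0,0,0],[-1.5,1.35,0,0,0,0,0],[-1.5,1.35,0,0,0,0,0]]' | grep ft; python3 feel.py;  python3 -m inch '[[-0.8,0.7,0,0,0,0,0],[-1.5,1.35,0,0,0,0,0],[-1.5,1.35,0,0,0,0,0]]' | grep ft; python3 feel.py; python3 - <<'E'
from step import *
from station import arm
f=arm.grab_frame("scene"); cv2.imwrite("pics/sc9.png",cv2.resize(f["frame"][200:280,200:280,::-1],None,fx=7,fy=7,interpolation=cv2.INTER_CUBIC))
E
```

```text
ft_force: [-1.1, 0.2, -2.9]
t 17.25 eye [-62.3   6.   30.1] ang [-5.5 53.  -0.1] | F n -0.5 d 0.4 y 0.9 | T u -0.05 v -0.35 z -0.01
  d 28.1 n 4.9 dy 0.1
ft_force: [-0.6, -0.6, -2.1]
t 17.55 eye [-63.5   6.1  31.7] ang [-5.5 53.  -0. ] | F n -0.2 d 1.2 y -0.0 | T u 0.01 v -0.25 z 0.02
  d 30.1 n 4.8 dy 0.1
```

View pics/sc9.png

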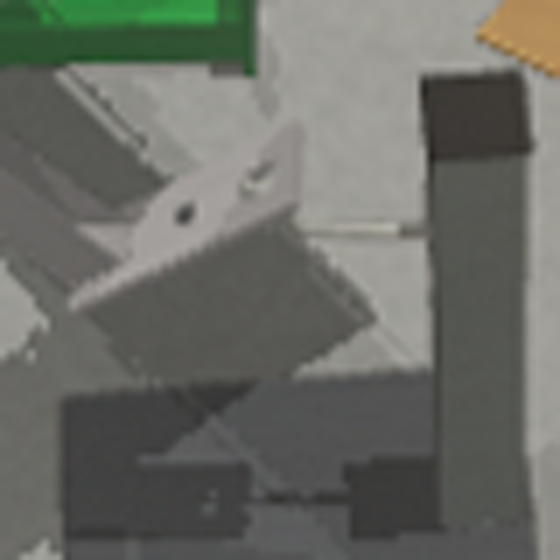

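The crop shows the eye at crop (258,182) with the wire's end just filling it. No contact force. Continuing outward.

```bash
python3 -m inch '[[-0.8,0.7,0,0,0,0,0],[-1.5,1.35,0,0,0,0,0],[-1.5,1.35,0,0,0,0,0]]' | grep ft; python3 feel.py;  python3 -m inch '[[-0.8,0.7,0,0,0,0,0],[-1.5,1.35,0,0,0,0,0],[-1.5,1.35,0,0,0,0,0]]' | grep ft; python3 feel.py;  python3 -m inch '[[-0.8,0.7,0,0,0,0,0],[-1.5,1.35,0,0,0,0,0],[-1.5,1.35,0,0,0,0,0]]' | grep ft; python3 feel.py
```

```text
ft_force: [0.1, -0.0, -3.0]
t 17.9 eye [-64.6   6.3  33.4] ang [-5.5 53.  -0. ] | F n 0.1 d -0.1 y -0.1 | T u 0.06 v -0.22 z 0.01
  d 32.1 n 4.9 dy 0.2
ft_force: [0.1, 0.4, -3.7]
t 18.2 eye [-65.7   6.4  35.1] ang [-5.5 53.  -0. ] | F n -0.2 d -0.8 y 0.2 | T u 0.05 v -0.23 z -0.01
  d 34.2 n 5.0 dy 0.2
ft_force: [-0.5, -0.5, -1.9]
t 18.5 eye [-66.7   6.4  36.9] ang [-5.5 53.  -0.1] | F n 0.1 d 1.3 y -0.1 | T u -0.01 v -0.33 z -0.01
  d 36.2 n 5.3 dy 0.1
```

```bash
python3 -m inch '[[-0.6,1,0,0,0,0,0],[-1.4,1.7,0,0,0,0,0],[-2.9,3,0,0,0,0,0],[-2.9,3,0,0,0,0,0]]' | grep ft; python3 feel.py;  python3 -m inch '[[-1.5,1.4,0,0,0,0,0],[-3,2.7,0,0,0,0,0],[-4.5,4,0,0,0,0,0],[-6,5.4,0,0,0,0,0],[-6,5.4,0,0,0,0,0]]' | grep ft; python3 feel.py; python3 - <<'E'
from step import *
from station import arm
f=arm.grab_frame("scene"); cv2.imwrite("pics/sc10.png",cv2.resize(f["frame"][190:270,200:280,::-1],None,fx=7,fy=7,interpolation=cv2.INTER_CUBIC))
E
```

```text
ft_force: [0.4, -0.2, -2.9]
t 18.9 eye [-69.4   6.6  40.3] ang [-5.5 53.  -0.1] | F n 0.2 d -0.1 y -0.4 | T u 0.01 v -0.33 z -0.03
  d 40.5 n 5.1 dy 0.0
ft_force: [0.4, 0.4, -2.0]
t 19.4 eye [-73.9   7.   47. ] ang [-5.5 53.  -0.1] | F n 1.0 d 0.4 y 0.1 | T u 0.01 v -0.37 z 0.01
  d 48.6 n 5.4 dy 0.0
```

View pics/sc10.png

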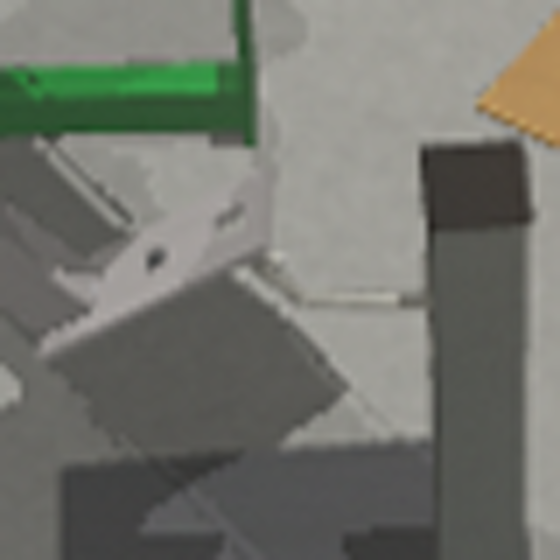

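The eye is off the barb, with the hook's end free behind the plate at crop (275,262). Now clear it further and plan the carry.

```bash
cat > carry.py <<'E'
from step import *
def toolB(org,B):
    T=B@CR.T; return np.asarray(org)-T@Cp,T
E
python3 - <<'E'
from carry import *
p,M,o=cur(); q=o["qpos"]; print(q.round(2),p.round())
B=M@CR; org=p+M@Cp
q1=(p-50*u+80*Z,M); print("q1",*rel(p,M,*q1)); q=show("q1",q1,q)
for yw in(0,-5.5,20):
    Bt=brM(0,yw); o2=np.array([606,178,4])-Bt@[-60,0,0]
    for z in(200,60,0): t=toolB(o2+[0,0,z],Bt); q2=show("yw%d z%d"%(yw,z),t,q); print(t[0].round(),rel(p,M,*t))
# mid
E
```

```text
[-0.16  0.36  0.29  0.11 -1.59 -0.71] [ 517. -278.  272.]
q1 [-72.4  60.3  -4.9] [0. 0. 0.]
q1 [-0.24  0.34  0.46  0.11 -1.77 -0.61] cost 0.00 margin 1.04
yw0 z200 [ 0.24  0.05 -0.23 -0.64 -0.69 -0.64] cost 0.00 margin 0.62
[580. 151. 220.] (array([   6.8, -330. ,  285.2]), array([ -5.36,  -1.92, -52.93]))
yw0 z60 [ 0.14  0.25 -0.32 -0.97 -0.55 -0.17] cost 0.00 margin 0.48
[580. 151.  80.] (array([ 145.5, -349.3,  285.3]), array([ -5.36,  -1.92, -52.93]))
yw0 z0 [ 0.08  0.36 -0.33 -1.16 -0.54  0.09] cost 0.00 margin 0.47
[580. 151.  20.] (array([ 204.9, -357.5,  285.3]), array([ -5.36,  -1.92, -52.93]))
yw-5 z200 [ 0.33  0.01 -0.31 -0.51 -0.56 -0.85] cost 0.00 margin 0.49
[577. 153. 220.] (array([   6.8, -329.8,  288.9]), array([ 5.000e-02, -1.000e-01, -5.298e+01]))
yw-5 z60 [ 0.21  0.22 -0.37 -0.95 -0.43 -0.3 ] cost 0.00 margin 0.36
[577. 153.  80.] (array([ 145.5, -349.1,  288.9]), array([ 5.000e-02, -1.000e-01, -5.298e+01]))
yw-5 z0 [ 0.12  0.34 -0.37 -1.2  -0.43  0.03] cost 0.00 margin 0.36
[577. 153.  20.] (array([ 204.9, -357.3,  289. ]), array([ 5.000e-02, -1.000e-01, -5.298e+01]))
yw20 z200 [ 0.05  0.22  0.02 -0.79 -1.1  -0.2 ] cost 0.00 margin 1.03
[591. 143. 220.] (array([   6.3, -333.5,  272.5]), array([-25.  ,  -8.52, -52.06]))
yw20 z60 [ 0.01  0.38 -0.12 -0.93 -0.93  0.1 ] cost 0.00 margin 0.86
[591. 143.  80.] (array([ 145. , -352.8,  272.6]), array([-25.  ,  -8.52, -52.06]))
yw20 z0 [-0.01  0.48 -0.14 -1.01 -0.87  0.24] cost 0.00 margin 0.80
[591. 143.  20.] (array([ 204.4, -361. ,  272.6]), array([-25.  ,  -8.52, -52.06]))
```

```bash
python3 -m inch '[[-6,5,0,0,0,0,0],[-18,15,-1,0,0,0,0],[-36,30,-2.5,0,0,0,0],[-54,45,-4,0,0,0,0],[-66,55,-5,0,0,0,0],[-72,60,-5,0,0,0,0],[-72,60,-5,0,0,0,0]]'; python3 - <<'E'
from carry import *
p,M,o=cur(); q=o["qpos"]
Bt=brM(0,20); o2=np.array([606,178,4])-Bt@[-60,0,0]
t=toolB(o2+[0,0,200],Bt); print(rel(p,M,*t))
# mid pose halfway
D=R.from_matrix(M.T@t[1]).as_rotvec()
for k in(.25,.5,.75):
    mp=p+(t[0]-p)*k+[0,0,0]; mm=M@R.from_rotvec(D*k).as_matrix(); show(str(k),(mp,mm),q); BB=mm@CR; og=mp+mm@Cp; print([ (og+BB@np.array(c)).round() for c in((0,0,0),(0,0,113),(-122.5,0,0))])
E
```

```text
t: 20.15
eef_pos: [482.0, -314.4, 353.4]
orientation: [-1.689, 0.926, 1.795]
ft_force: [-0.0, -0.3, -2.8]
width: 18.5
(array([  79.6, -393.9,  278.5]), array([-24.99,  -8.68, -52.02]))
0.25 [-0.15  0.24  0.33 -0.1  -1.63 -0.61] cost 0.00 margin 1.17
[array([ 552., -151.,  245.]), array([ 604., -100.,  332.]), array([ 489., -221.,  323.])]
0.5 [-0.08  0.18  0.2  -0.3  -1.46 -0.56] cost 0.00 margin 1.29
[array([582., -19., 229.]), array([616.,  18., 330.]), array([ 519., -109.,  283.])]
0.75 [-0.01  0.17  0.09 -0.52 -1.27 -0.43] cost 0.00 margin 1.18
[array([608., 109., 215.]), array([625., 129., 325.]), array([549.,   5., 243.])]
```

```bash
python3 -m inch '[[2,-10,7,-0.6,-0.2,-1.3,0],[6,-30,21,-1.9,-0.7,-4,0],[10,-50,36,-3.2,-1.1,-6.6,0],[15,-74,52,-4.7,-1.6,-9.8,0],[20,-98,70,-6.2,-2.2,-13,0],[25,-122,86,-7.7,-2.7,-16,0],[30,-148,104,-9.4,-3.2,-19.5,0],[35,-172,122,-10.9,-3.8,-22.7,0],[40,-197,139,-12.5,-4.3,-26,0],[45,-222,157,-14,-4.9,-29.3,0],[50,-246,174,-15.6,-5.4,-32.5,0],[55,-271,192,-17.2,-6,-35.8,0],[60,-295,209,-18.7,-6.5,-39,0],[65,-320,226,-20.3,-7,-42.3,0],[69,-342,242,-21.7,-7.5,-45.2,0],[73,-361,255,-22.9,-8,-47.7,0],[76,-376,266,-23.9,-8.3,-49.7,0],[78,-386,273,-24.5,-8.5,-51,0],[79.6,-394,278.5,-25,-8.7,-52,0],[79.6,-394,278.5,-25,-8.7,-52,0]]'; python3 - <<'E'
from carry import *
from station import arm
p,M,o=cur(); q=o["qpos"]
f=arm.grab_frame("scene"); cv2.imwrite("pics/sc11.png",f["frame"][:,:,::-1])
Bt=brM(0,20); o2=np.array([606,178,4])-Bt@[-60,0,0]
for z in(200,60,10,0): t=toolB(o2+[0,0,z],Bt); print(z,rel(p,M,*t))
print(o["torque"],o["width"])
E
```

```text
t: 22.15
eef_pos: [589.5, 144.9, 217.5]
orientation: [-1.751, -0.326, 1.478]
ft_force: [0.9, -0.7, -1.3]
width: 18.9
200 (array([-2.7, -1. , -1.6]), array([-0.13,  0.29, -0.05]))
60 (array([96.3, 98. , -2.6]), array([-0.13,  0.29, -0.05]))
10 (array([131.6, 133.4,  -2.9]), array([-0.13,  0.29, -0.05]))
0 (array([138.7, 140.4,  -3. ]), array([-0.13,  0.29, -0.05]))
[-2.82428579  1.17738971 -0.01447464] 18.8690208853444
```

View pics/sc11.png

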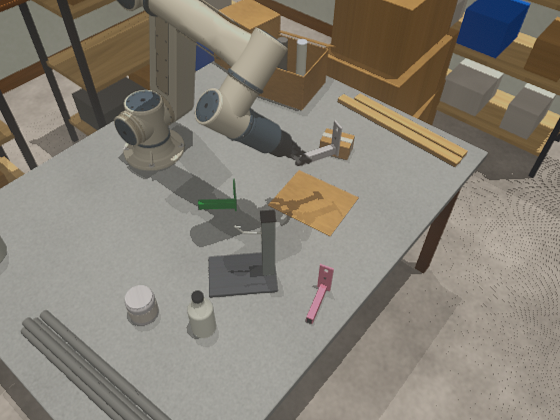

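The bracket is held upright above the sheet, its shadow on the sheet at (315,200). The other goods and both look-alikes are where they were. Next I check clearance to the carton, then lower.

```bash
python3 - <<'E'
from carry import *
print(onz("scene",(337,155),0),onz("scene",(322,148),0))
E
python3 -m inch '[[10,10,-0.5,0,0,0,0],[25,25,-1,0,0.3,0,0],[42,43,-2,0,0.3,0,0],[60,61,-2.5,-0.1,0.3,0,0],[78,79,-2.5,-0.1,0.3,0,0],[90,91,-2.5,-0.1,0.3,0,0],[96,98,-2.6,-0.1,0.3,0,0],[96,98,-2.6,-0.1,0.3,0,0]]'; python3 - <<'E'
from carry import *
from station import arm
p,M,o=cur(); q=o["qpos"]
for n in("scene","side"):
    f=arm.grab_frame(n); a=f["frame"][130:260,240:380,::-1] if n=="scene" else f["frame"][120:250,180:320,::-1]
    cv2.imwrite(f"pics/{n}12.png",cv2.resize(a,None,fx=4,fy=4,interpolation=cv2.INTER_CUBIC))
Bt=brM(0,20); o2=np.array([606,178,4])-Bt@[-60,0,0]
for z in(60,10,3,0): t=toolB(o2+[0,0,z],Bt); print(z,rel(p,M,*t))
print(o["ft_force"],o["torque"],o["width"])
E
```

```text
[532.17488743 416.12582493   0.        ] [467.38945956 410.38869038   0.        ]
t: 23.0
eef_pos: [590.7, 141.7, 79.7]
orientation: [-1.756, -0.322, 1.474]
ft_force: [-0.6, 0.1, -2.9]
width: 18.7
60 (array([ 0.7, -1.2,  0.7]), array([-0.11, -0.05, -0.11]))
10 (array([36. , 34.1,  0.6]), array([-0.11, -0.05, -0.11]))
3 (array([41. , 39.1,  0.6]), array([-0.11, -0.05, -0.11]))
0 (array([43.1, 41.2,  0.6]), array([-0.11, -0.05, -0.11]))
[-0.58515261  0.08942283 -2.9019602 ] [-2.71988752  1.19411836  0.03952936] 18.65854278729941
```

View pics/scene12.png

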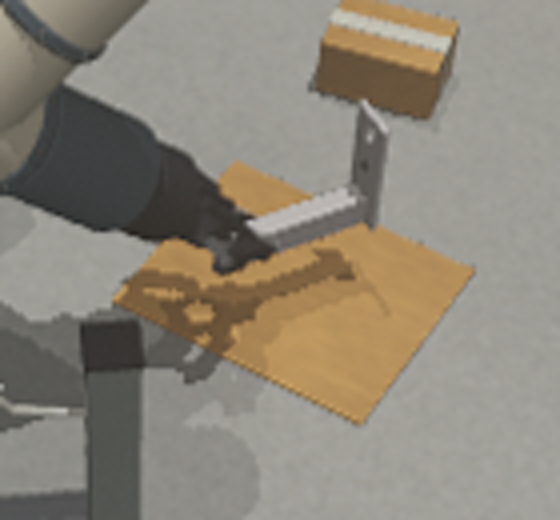

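View pics/side12.png

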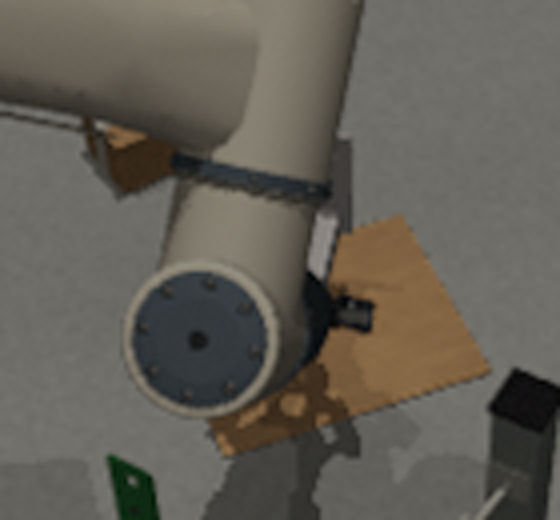

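```bash
python3 -m inch '[[8,7,0.2,0,0,0,0],[18,17,0.4,0,0,-0.1,0],[27,26,0.6,-0.1,0,-0.1,0],[34,32,0.6,-0.1,0,-0.1,0],[38,36,0.6,-0.1,0,-0.1,0],[39.5,37.5,0.6,-0.1,0,-0.1,0],[39.5,37.5,0.6,-0.1,0,-0.1,0]]'; python3 - <<'E'
from carry import *
p,M,o=cur()
Bt=brM(0,20); o2=np.array([606,178,4])-Bt@[-60,0,0]
for z in(5,2,0): t=toolB(o2+[0,0,z],Bt); print(z,rel(p,M,*t))
print(o["ft_force"],o["torque"])
E
```

```text
t: 23.8
eef_pos: [591.5, 143.8, 27.0]
orientation: [-1.759, -0.327, 1.47]
ft_force: [0.5, -0.6, -2.5]
width: 18.5
5 (array([0.7, 2.1, 0.7]), array([ 0.12, -0.13,  0.08]))
2 (array([2.8, 4.2, 0.7]), array([ 0.12, -0.13,  0.08]))
0 (array([4.2, 5.6, 0.7]), array([ 0.12, -0.13,  0.08]))
[ 0.48956132 -0.62491738 -2.52608789] [-2.69306721  1.16847658  0.04747187]
```

```bash
python3 -m inch '[[0.7,0.7,0,0,0,0,0],[1.4,1.4,0,0,0,0,0],[2.1,2.1,0,0,0,0,0],[2.8,2.8,0,0,0,0,0],[2.8,2.8,0,0,0,0,0]]'; python3 -c "
from station import arm
print(arm.observe()['torque'])"; python3 -m inch '[[0.5,0.5,0,0,0,0,0],[0.7,0.7,0,0,0,0,0],[0.7,0.7,0,0,0,0,0]]'; python3 -c "
from station import arm
print(arm.observe()['torque'])"
```

```text
t: 24.3
eef_pos: [591.3, 143.9, 22.9]
orientation: [-1.759, -0.327, 1.471]
ft_force: [0.2, -0.9, -2.7]
width: 18.3
[-2.78150927  1.24468719 -0.04167656]
t: 24.6
eef_pos: [591.3, 143.9, 21.9]
orientation: [-1.759, -0.327, 1.471]
ft_force: [-0.1, -0.7, -2.8]
width: 18.4
[-2.73708006  1.2169484  -0.02323957]
```

```bash
for i in 1 2; do python3 -m inch '[[0.4,0.4,0,0,0,0,0],[0.7,0.7,0,0,0,0,0],[0.7,0.7,0,0,0,0,0]]' | egrep 'eef|ft'; python3 -c "
from station import arm
print(arm.observe()['torque'])"; done; 
```

```text
eef_pos: [591.3, 143.9, 20.9]
ft_force: [-0.2, 0.8, -4.0]
[-2.77826398  1.21213317  0.0653769 ]
eef_pos: [591.4, 143.9, 20.4]
ft_force: [-1.8, -0.7, 0.8]
[-2.22392748  1.31769864  0.17986669]
```

```bash
python3 -m inch '[[0.2,0.2,0,0,0,0,0],[0.3,0.3,0,0,0,0,0],[0.3,0.3,0,0,0,0,0]]' | egrep 'eef|ft'; python3 - <<'E'
from carry import *
from station import arm
p,M,o=cur(); print(o["torque"],o["ft_force"])
B=M@CR; print(R.from_matrix(B).as_euler('ZYX',degrees=True), p+M@Cp)
f=arm.grab_frame("scene");a=f["frame"][150:240,260:370,::-1]
cv2.imwrite("pics/sc13.png",cv2.resize(a,None,fx=6,fy=6,interpolation=cv2.INTER_CUBIC))
E
```

```text
eef_pos: [591.4, 143.9, 20.4]
ft_force: [-3.9, -1.1, 4.9]
[-1.60259611  1.42453805  0.54051639] [-3.89976825 -1.13669212  4.90877967]
[66.02781344 -0.11753889 -0.19318117] [631.30074376 233.56111565   4.48342511]
```

View pics/sc13.png

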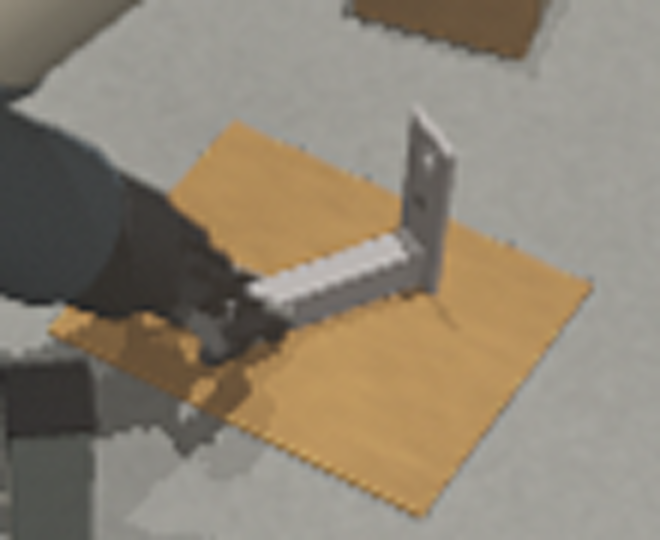

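```bash
python3 -m inch '[[-0.2,-0.2,0,0,0,0,0],[-0.3,-0.3,0,0,0,0,0],[-0.3,-0.3,0,0,0,0,0]]' | egrep 'eef|ft'; python3 -m inch '[[0,0,0,0,0,0,0.23],[0,0,0,0,0,0,0.26],[0,0,0,0,0,0,0.3],[0,0,0,0,0,0,0.4],[0,0,0,0,0,0,0.5],[0,0,0,0,0,0,0.6],[0,0,0,0,0,0,0.6],[0,0,0,0,0,0,0.6]]' 20; python3 - <<'E'
from carry import *
from station import arm
f=arm.grab_frame("scene");a=f["frame"][150:240,260:370,::-1]
cv2.imwrite("pics/sc14.png",cv2.resize(a,None,fx=6,fy=6,interpolation=cv2.INTER_CUBIC))
f=arm.grab_frame("wrist"); cv2.imwrite("pics/w14.png",f["frame"][:,:,::-1])
E
```

```text
eef_pos: [591.5, 143.9, 20.4]
ft_force: [-2.8, -3.2, 5.0]
t: 26.65
eef_pos: [591.4, 143.9, 20.0]
orientation: [-1.759, -0.327, 1.47]
ft_force: [0.6, 0.2, -0.2]
width: 51.1
```

View pics/sc14.png

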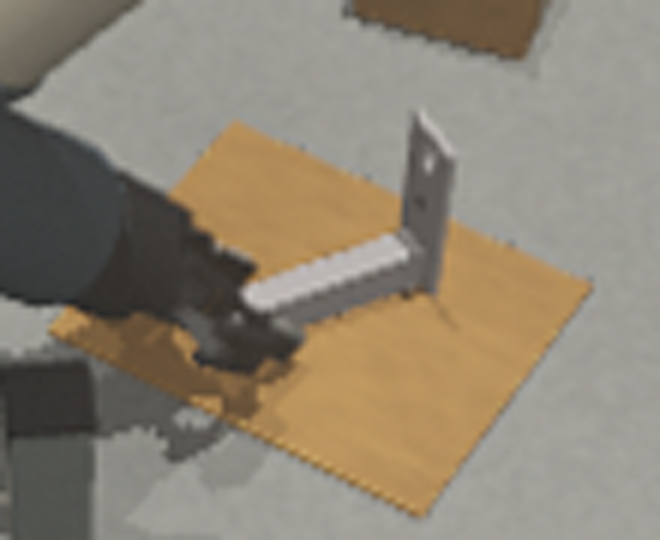

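View pics/w14.png

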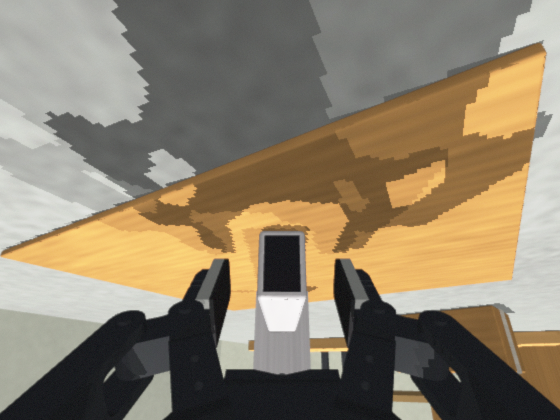

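The bracket stands on the sheet with both pads clear of the tube: the tube end is at wrist (283,265), pads at 222 and 342, and the force is about 0. Now I back straight out.

```bash
python3 -m inch '[[-2,0,0,0,0,0,0.6],[-6,0,0,0,0,0,0.6],[-14,0,0,0,0,0,0.6],[-26,0,0,0,0,0,0.6],[-45,0,0,0,0,0,0.6],[-70,0,0,0,0,0,0.6],[-100,0,0,0,0,0,0.6],[-130,0,0,0,0,0,0.6],[-150,0,0,0,0,0,0.6],[-150,0,0,0,0,0,0.6],[-150,0,0,0,0,0,0.6]]'; python3 - <<'E'
from carry import *
from station import arm
for n in("scene","side","wrist"):
    f=arm.grab_frame(n); cv2.imwrite(f"pics/{n}15.png",f["frame"][:,:,::-1])
a=cv2.imread("pics/scene15.png"); cv2.imwrite("pics/sc15c.png",cv2.resize(a[140:290,190:370],None,fx=4,fy=4,interpolation=cv2.INTER_CUBIC))
E
```

```text
t: 27.85
eef_pos: [547.8, 46.2, 126.7]
orientation: [-1.76, -0.327, 1.469]
ft_force: [-0.8, 0.1, -0.3]
width: 51.1
```

View pics/sc15c.png

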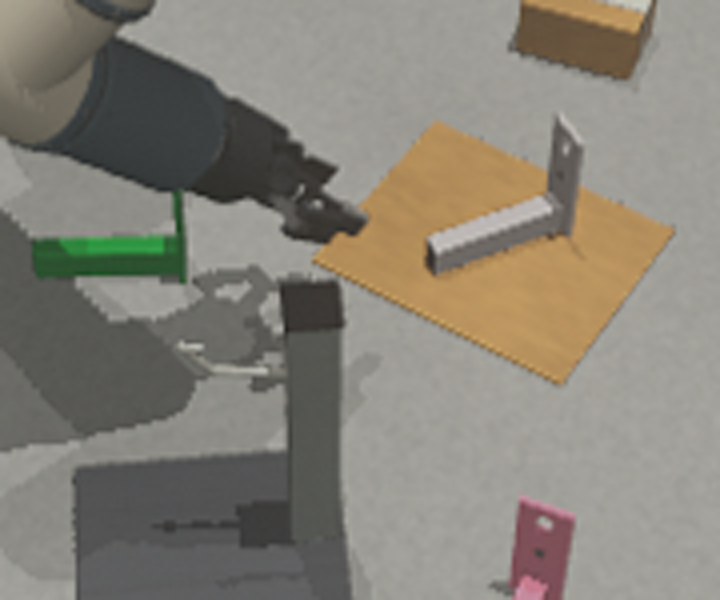

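View pics/wrist15.png

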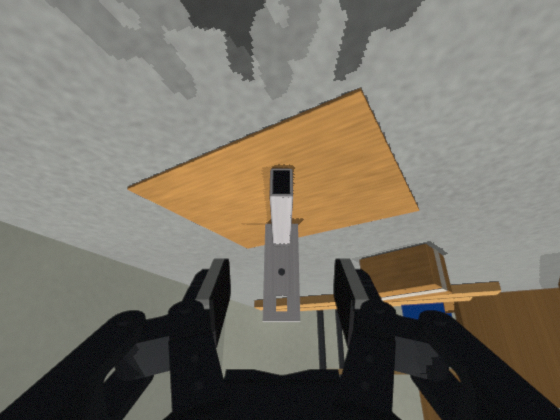

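View pics/side15.png

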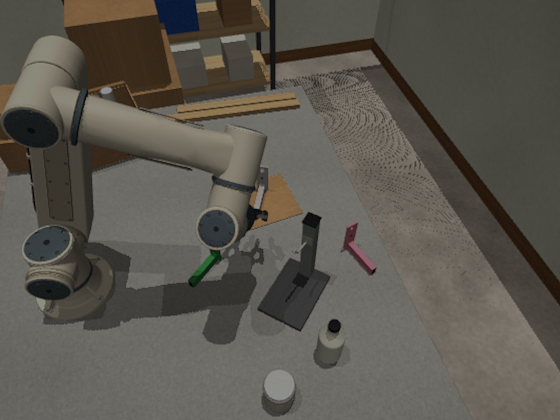

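The bracket stands upright wholly inside the sheet: plate foot at crop (565,235), tube end at (432,255). The gripper is clear, the hook has kept its shape, and the flask, tin, carton and both look-alikes haven't moved. Handing in.

```bash
python3 -c "
from station import arm
print(arm.finish_job())"
```

```text
the job is handed in; nothing more can be done
None
```

The bracket is off the hook and stands upright on its arm, wholly on the packing sheet, released. I handed the job in at about 28 s.

- **Unhooking:** I gripped the tube end, raised the bracket 5.5 mm and slid it out along the bar. The bar turned out to be bent about 5° sideways, with its end about 54° above level. I tilted the bracket 50–53°, felt for the wire with the eye's lower edge at two points, and drew it off over the barb without any clear contact force.
- **Wire load:** The highest wrist-force reading while feeling was about 7 N on the wire, under the 9 N limit but more than the "light" touch I meant. After that it stayed at about 2 N or less. These are single noisy readings (about ±0.5 N or more), taken only at the end of each step.
- **Placing:** The arm pressed the bracket down with about 8 N before I let go. It did not shift in the pictures when released.
- **Last checks:** The final pictures show the bracket upright inside the sheet's edges, with the gripper clear and the force back near zero. The hook looks unchanged by eye, and the flask, tin, carton and both look-alikes are where they were. Camera estimates of the bracket's height and the hook's shape disagreed by about 2–5 mm, so I relied on the hanging geometry and on feel.

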